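# Nest the graded beakers and slide the carriage home

### The job

Put the three steel beakers one inside another in size order in the round steel jacket on the carriage while the carriage is still at its near end: the largest standing in the jacket, the middle one inside it, the smallest inside that, each fully down. Then push the carriage away from the robot along its slide until the spring detent snaps it home. Keep the beakers upright throughout and leave the bottles, the jar and the wrench as they are.

Things in the scene. Friction and masses are not known exactly. Their poses are not given: they have to be found in the camera images.
- beaker_large: Largest of three plain steel beakers: outer diameter 110 mm at the rim, 104 mm at the foot, 80 mm high, wall 4 mm, floor 5 mm thick, about 0.25 kg. Origin at the centre of its underside, z up. A flat blue bar handle sticks straight out from the rim along the beaker's own -x, level with the rim: 14 mm wide, 10 mm thick (its top flush with the rim), its outer end 55 mm beyond the wall.
- handle_large (a point): Point to grip on the large beaker's handle: on the middle of the bar's width and thickness, 88 mm from the beaker's axis, 75 mm above its underside. The bar runs along the beaker's x and is gripped across its 14 mm width from above.
- beaker_middle: Middle steel beaker: outer diameter 88 mm at the rim, 82 mm at the foot, 90 mm high, wall 4 mm, floor 5 mm, about 0.19 kg. Origin at the centre of its underside, z up. The same blue bar handle (14 mm wide, 10 mm thick, top flush with the rim, 55 mm long) along its own -x.
- handle_middle (a point): Grip point on the middle beaker's handle, 77 mm from its axis, 85 mm above its underside.
- beaker_small: Smallest steel beaker: outer diameter 66 mm at the rim, 60 mm at the foot, 100 mm high, wall 4 mm, floor 5 mm, about 0.14 kg. Origin at the centre of its underside, z up. The same blue bar handle (14 mm wide, 10 mm thick, top flush with the rim, 55 mm long) along its own -x.
- handle_small (a point): Grip point on the small beaker's handle, 66 mm from its axis, 95 mm above its underside. Nested, each beaker's rim and handle stand 15 mm above those of the next larger: a handle passes over the larger rim and may point any way, best not the same way as another handle or towards the push paddle.
- station: Fixed white slide base 270 mm long and 150 mm wide, 10 mm high, with a grey block 60 mm high at its far end (185 to 220 mm ahead of the origin, 160 mm wide) and a dark detent housing 22 mm high on its +y side (115 mm ahead of the origin, reaching out to 125 mm). Origin on the table, under the jacket axis when the carriage is at 0; +x is the way the carriage is pushed, away from the robot.
- jacket_floor (a point): Centre of the inner floor of the round steel jacket (open on top, inner diameter 120 mm, outer 132 mm, its rim 46 mm above this floor and 70 mm above the table) that is part of the carriage; 24 mm above the table. Moves with the carriage. Axes as the station's.
- push_face (a point): Point on the rear face of the red upright push paddle of the carriage, 120 mm behind the jacket's axis, 45 mm above the table. The paddle is 60 mm wide and spans 13 to 66 mm above the table; push it with closed fingers (the closing direction across the push) towards the station's +x. Moves with the carriage.
- carriage (a joint): Travel of the carriage along the station's +x in m: starts at 0 to 0.02; home is 0.100, a hard stop. About 1.5 N of friction. A brass cam on the carriage meets a sprung brass roller at about 0.081, needs about 7 N to get past the crest at 0.091, and is then driven by the spring to the stop and held there.
- amber_bottle: Bystander: amber glass bottle, 64 mm diameter, 170 mm high. Origin at the centre of its underside.
- white_bottle: Bystander: white plastic bottle with a red cap, 60 mm diameter, 140 mm high. Origin at the centre of its underside.
- grey_jar: Bystander: grey jar with a red lid, 64 mm diameter, 100 mm high. Origin at the centre of its underside.
- wrench: Bystander: steel wrench 180 mm long lying along its own x on the table, under 15 mm high. Origin at the middle of its underside.
Mind the look-alikes: they are no part of the job. What is shaped like the beaker_large but black or turquoise is not meant.

How it is judged:
By the outcome, as a careful person would: the job done as asked, in the order asked, and still so for the second after the job is handed in, with the robot touching nothing.
It also fails if it takes over 72 s, if anything falls off the work surface, if the arm or the gripper's body presses on something with over 40 N, if the wrist force passes 120 N, or if a joint passes its speed limit or range.

### The arm

A 6-joint arm with a two-finger parallel gripper is mounted at the origin on the work surface. World frame = base frame: x ahead of the robot, y to its left, z up, the work surface at z = 0. Lengths are in m, angles in rad, forces in N, time in s.
With the tool pointing down it reaches from about 0.275 to 1 m from the base axis. Payload 8.4 kg.
Tool frame: the origin (TCP) lies between the finger pads; the fingertips stand 14 mm ahead of it and the grasp point (between the pads) lies 5 mm behind it (nose_length is the distance from the TCP to the fingertips, in m); z points along the fingers, y is the line along which they close (so a half turn about z gives the same grasp; the last joint's range is limited). The gripper opens to 85 mm and grips with 20 to 120 N. Pads are 22 mm wide; open, the fingers measure 114 mm over their backs; the gripper's body (76 mm by 85 mm) begins 54 mm behind the grasp point. The pads swing forward as they close: fully open they stand 13 mm farther back than shut.
Start: joints at [1.211, 0.353, 1.633, -0, 1.155, -0.002], TCP at [0.219, 0.585, 0.245] pointing down, gripper open.
Joint ranges: [-2.63, 2.63], [-0.92, 2.1], [0.06, 2.66], [-1.3, 4.44], [0, 2.69], [-3.02, 3.02]. Speed limits (rad/s): [2.22, 2.22, 2.79, 3.14, 3.14, 3.14].

### API

Orientations are given as a unit quaternion [x, y, z, w].
In Python, from plant import * gives the robot as it stands. The module is installed in compiled form; this text tells all that it offers.
- The arm moves only by the tool servo_tool, never from a script. Its argument "rows" is a list of rows, each an object of numbers: "x", "y", "z": the shift along the world's x, y, z in m; "wx", "wy", "wz": the turn, a rotation vector about the world's x, y, z in degrees; "grip": the closure, from 0 (fully open) to 1 (shut). In form: [{"x": .., "y": .., "z": .., "wx": .., "wy": .., "wz": .., "grip": ..}, ...]. A call has 1 to 20 rows; each row shifts and turns the commanded pose from where the row before left it; what a row does not reach is not made up. A row lasts 1/12 s, in which the tool goes at most 41.7 mm and 7.16 degrees, less where a joint would pass 70% of its speed; a pose out of reach is approached as far as the arm can. A call with a gripper value outside its range is refused whole. The fingers move at their own pace and stop on an object; "grip_force" is the grip in N (left out, the last holds). Time passes only in rows, so rows that do not move let the fingers close. It gives the time, the measured TCP pose, the force, the opening and the grip force at its end, in the units of the state.
- state(): the state, without advancing time (a new reading comes with each control period).
- read_camera(name): name is "scene" or "top"; returns the picture (384x512x3 uint8, red, green, blue); there is no depth.
- camera_params(name): a dict with "camera_matrix" (3x3 intrinsics, pixels), "origin" and "attitude" of the camera in the world. Camera axes: x right, y down, z forward; pixel columns grow to the right and rows downward; lengths in m; the calibration is good to about 2 mm. A picture is of the moment at which its call begins. camera_params takes no time and is no camera call.
- hand_in(): hands the job in; it is judged then, once.
The state is a dict: "time": time; "q": joint angles; "qvel": joint speeds; "tau": joint torques, N m; "eef_pos": TCP position; "tool_rot": TCP orientation; "force": force on the tool from outside, world axes, zero at the start; "torque": the same for the moment, N m; "gripper_width": opening from 0.0 (shut) to 1.0 (fully open); "grip_force": force on a finger pad.
Only numpy, scipy, OpenCV 4.12 (cv2) and the standard library are available. Lean on these libraries where they do the work, as an engineer would, in place of code of your own. Each camera call takes 0.05 s, during which the arm holds its last target. There are 200 camera calls.

## Working session

There is one attempt and no reset: what is moved stays moved. The work goes in short steps, Python scripts to look and compute and a tool call to move; the robot and the scene stay as the last step left them, time stands still between calls to the robot, and variables do not carry over. Pictures are saved under pics/ and viewed, at most 10 in all, crops included, and the job is handed in when it is done.

Besides the shell and the picture viewer there is one more tool, called as name(argument=value, ...), one argument or row to a line, values as JSON. servo_tool: Moves the arm, as the interface text tells. Its arguments: {"type":"object","properties":{"rows":{"type":"array","items":{"type":"object","properties":{"x":{"type":"number"},"y":{"type":"number"},"z":{"type":"number"},"wx":{"type":"number"},"wy":{"type":"number"},"wz":{"type":"number"},"grip":{"type":"number"}}}},"grip_force":{"type":"number"}},"required":["rows"]}

```bash
mkdir -p pics; cat > h.py <<'E'
import numpy as np, cv2
from plant import *
from scipy.spatial.transform import Rotation as R
def P(n):
    p=camera_params(n);A=np.array(p["attitude"],float)
    M=A if A.shape==(3,3) else R.from_quat(A).as_matrix()
    return np.array(p["camera_matrix"]),np.array(p["origin"]),M
def ray(n,u,v,z):
    K,o,M=P(n);d=M@np.linalg.solve(K,[u,v,1.]);return o+d*(z-o[2])/d[2]
def proj(n,X):
    K,o,M=P(n);c=K@(M.T@(np.array(X)-o));return c[:2]/c[2]
def tri(u1,u2):
    A=[];b=[]
    for n,u in(("scene",u1),("top",u2)):
        K,o,M=P(n);d=M@np.linalg.solve(K,[u[0],u[1],1.]);d/=np.linalg.norm(d)
        Q=np.eye(3)-np.outer(d,d);A.append(Q);b.append(Q@o)
    return np.linalg.lstsq(np.vstack(A),np.hstack(b),rcond=None)[0]
def snap(n,f):
    im=read_camera(n);cv2.imwrite(f"pics/{f}.png",im[:,:,::-1]);return im
E
python3 - <<'E'
from h import *
for n in("scene","top"):
    snap(n,n+"0");print(camera_params(n))
s=state();print(s)
a=cv2.imread("pics/top0.png");cv2.imwrite("pics/top0b.png",cv2.resize(a,(800,600)))
a=cv2.imread("pics/scene0.png");cv2.imwrite("pics/scene0b.png",cv2.resize(a,(800,600)))
E
```

```text
{'camera_matrix': array([[352.59178639,   0.        , 254.25926802],
       [  0.        , 352.59178639, 189.83966124],
       [  0.        ,   0.        ,   1.        ]]), 'origin': array([ 1.07962602, -0.42999194,  0.66245069]), 'attitude': array([ 0.80091134,  0.41086285, -0.19090929, -0.39151804])}
{'camera_matrix': array([[444.13468525,   0.        , 257.35533014],
       [  0.        , 444.13468525, 197.15358174],
       [  0.        ,   0.        ,   1.        ]]), 'origin': array([0.29844722, 0.01326853, 1.25426426]), 'attitude': array([-0.69513045,  0.71303519, -0.0625698 ,  0.06677946])}
{'time': 0.1, 'q': array([ 1.21057999e+00,  3.53611304e-01,  1.63403905e+00,  1.18916437e-05,
        1.15522454e+00, -2.40194789e-03]), 'qvel': array([-0.00187041,  0.00020422, -0.00319892, -0.0012409 ,  0.00094318,
       -0.00142566]), 'tau': array([ 3.85716903e-04, -6.06357694e+01, -3.42817533e+01,  1.55507946e-04,
        4.14792841e-03,  1.56423414e-05]), 'eef_pos': array([0.21874655, 0.58503471, 0.24462537]), 'tool_rot': array([ 1.77956645e-01,  9.84038120e-01, -6.29633212e-04, -1.20954668e-04]), 'force': array([-0.03437258, -0.05718212,  0.28385808]), 'torque': array([-0.00552689,  0.01189986,  0.00164473]), 'grip_force': 0.0, 'gripper_width': 1.0071982913866742}
```

View pics/top0b.png

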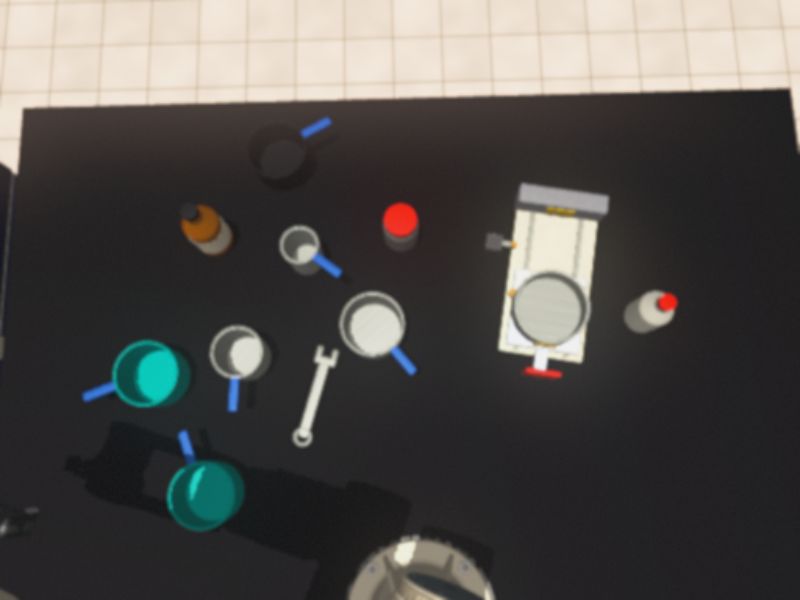

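View pics/scene0b.png

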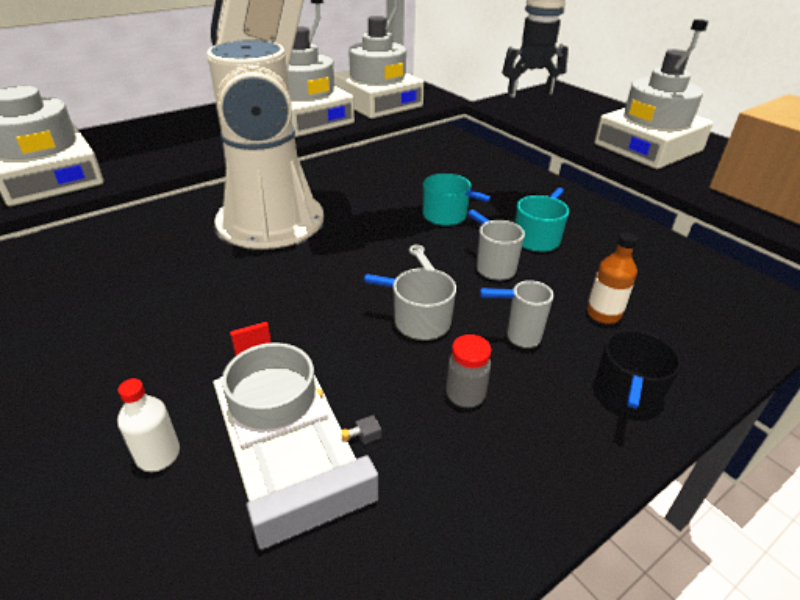

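The top picture (800x600 scale) shows the large beaker at (373,324), the middle at (239,352), the small at (300,245), the jacket at (549,308) and the red paddle at (543,373). The scene picture shows the same beakers at (424,303), (500,250) and (530,315), with the jacket at (268,385). The turquoise and black pots are decoys.

```bash
cat > det.py <<'E'
from h import *
def blobs(im,lo,hi,amin=25):
    hsv=cv2.cvtColor(im,cv2.COLOR_RGB2HSV);m=cv2.inRange(hsv,lo,hi)
    n,l,s,c=cv2.connectedComponentsWithStats(m)
    return [(l==i,s[i],c[i]) for i in range(1,n) if s[i,4]>=amin]
def ends(mask):
    p=np.argwhere(mask)[:,::-1].astype(float);c=p.mean(0);d=np.linalg.svd(p-c,full_matrices=False)[2][0]
    t=(p-c)@d;return c,d,c+d*t.min(),c+d*t.max()
E
python3 - <<'E'
from det import *
for n in("top","scene"):
    im=cv2.imread(f"pics/{n}0.png")[:,:,::-1].copy()
    for nm,lo,hi in(("blue",(105,150,90),(125,255,255)),("red",(0,200,120),(5,255,255)),("red2",(174,200,120),(180,255,255))):
        for m,s,c in blobs(im,lo,hi): print(n,nm,s[4],[np.round(x,1).tolist() for x in ends(m)])
t=cv2.imread("pics/top0.png");a=cv2.resize(t[110:250,120:400],(800,400),interpolation=cv2.INTER_CUBIC)
s=cv2.imread("pics/scene0.png");b=cv2.resize(s[130:350,120:370],None,fx=2.6,fy=2.6,interpolation=cv2.INTER_CUBIC)
cv2.imwrite("pics/c1.png",a);cv2.imwrite("pics/c2.png",b)
E
```

```text
top blue 84 [[201.6, 81.2], [-0.9, 0.5], [209.9, 76.8], [193.4, 85.7]]
top blue 122 [[209.7, 169.9], [0.8, 0.6], [201.9, 163.9], [217.4, 175.7]]
top blue 125 [[258.3, 230.8], [0.7, 0.8], [251.8, 223.2], [264.8, 238.3]]
top blue 136 [[149.1, 252.8], [-0.1, 1.0], [149.7, 242.9], [148.4, 263.1]]
top blue 145 [[62.6, 250.4], [-0.9, 0.4], [72.2, 246.4], [52.8, 254.5]]
top blue 142 [[119.0, 285.1], [0.3, 1.0], [116.0, 275.3], [122.2, 295.3]]
top red 339 [[256.0, 139.9], [1.0, 0.3], [246.1, 136.8], [265.4, 142.9]]
top red 82 [[427.2, 192.9], [0.9, -0.4], [422.0, 195.0], [432.0, 190.9]]
scene blue 62 [[261.0, 61.4], [-0.9, 0.4], [266.4, 58.9], [256.3, 63.5]]
scene blue 82 [[215.0, 72.0], [-0.9, 0.4], [220.7, 69.8], [209.3, 74.1]]
scene blue 111 [[409.0, 92.8], [0.9, 0.4], [402.7, 90.2], [415.1, 95.4]]
scene blue 164 [[43.9, 111.2], [-1.0, 0.2], [52.8, 109.7], [34.6, 112.8]]
scene blue 62 [[305.9, 124.7], [1.0, 0.3], [298.2, 122.4], [313.1, 126.8]]
scene blue 34 [[356.4, 123.0], [-0.8, 0.6], [359.6, 120.5], [352.7, 125.9]]
scene blue 59 [[305.3, 138.1], [0.9, 0.5], [300.1, 134.9], [311.0, 141.6]]
scene blue 108 [[242.0, 178.8], [1.0, 0.2], [232.8, 177.3], [251.6, 180.3]]
scene blue 133 [[317.4, 187.1], [1.0, 0.1], [306.9, 186.5], [328.1, 187.8]]
scene blue 151 [[406.2, 250.1], [-0.2, 1.0], [407.9, 240.1], [404.5, 260.3]]
scene red 330 [[159.7, 215.0], [-0.9, 0.3], [172.3, 210.4], [148.2, 219.2]]
scene red 427 [[301.4, 224.0], [1.0, 0.1], [289.0, 222.2], [313.7, 225.8]]
scene red 194 [[83.4, 249.3], [0.9, -0.5], [76.9, 253.2], [90.6, 245.0]]
```

View pics/c1.png

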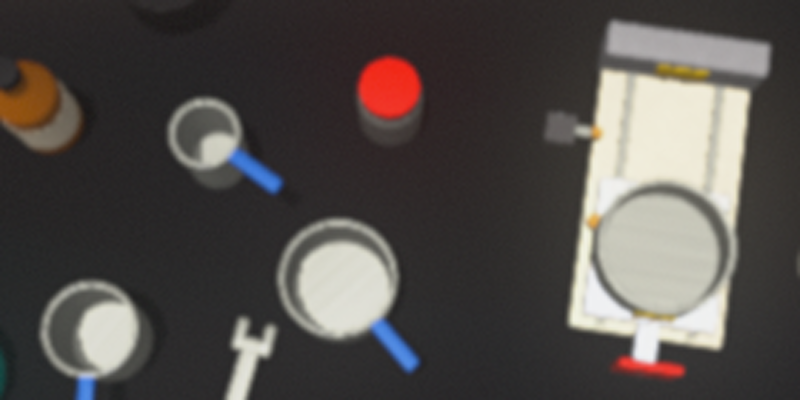

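The crop (scale 2.857, offset 120,110) shows the rims at large (338,279), middle (90,330), small (205,134) and jacket (663,250), with the paddle at (650,368).

```bash
python3 - <<'E'
from det import *
im=cv2.imread("pics/top0.png");g=cv2.cvtColor(im,cv2.COLOR_BGR2GRAY)
k=4;G=cv2.resize(g,None,fx=k,fy=k,interpolation=cv2.INTER_CUBIC)
def up(x,y): return np.array([120+x/2.857,110+y/2.857])
f=P("top")[0][0,0];H=P("top")[1][2]
for nm,c,z,rad in(("L",up(338,279),.08,.055),("M",up(90,330),.09,.044),("S",up(205,134),.1,.033),("J",up(663,250),.07,.066),("Ji",up(663,250),.07,.060)):
    r=rad*f/(H-z)*k;x0,y0=(c*k).astype(int);w=int(r*1.6)
    C=cv2.HoughCircles(G[y0-w:y0+w,x0-w:x0+w],cv2.HOUGH_GRADIENT_ALT,1.5,2,param1=120,param2=.3,minRadius=int(r*.9),maxRadius=int(r*1.1))
    print(nm,"expected r",round(r,1))
    if C is not None:
        for q in C[0][:4]:
            u=(q[0]+x0-w+.5)/k-.5,(q[1]+y0-w+.5)/k-.5
            print("  ",np.round(u,2),q[2],np.round(ray("top",*u,z),4))
# handles triangulated
for nm,t,s in(("L",(258.3,230.8),(242,178.8)),("M",(149.1,252.8),(305.3,138.1)),("S",(209.7,169.9),(317.4,187.1))): print(nm,"handle",np.round(tri(s,t),4))
for nm,e in(("L",((251.8,223.2),(264.8,238.3),.08)),("M",((149.7,242.9),(148.4,263.1),.09)),("S",((201.9,163.9),(217.4,175.7),.1))):
    print(nm,[np.round(ray("top",*q,e[2]),4) for q in e[:2]])
# station edges
for nm,pts,z in(("leftedge",[(568,326),(603,70)],.01),("rightedge",[(722,349),(749,90)],.01),("block top rear",[(609,21),(770,43)],.06),("blockfront top",[(605,55),(767,77)],.06),("paddletop",[(617,361),(686,371)],.066)):
    print(nm,[np.round(ray("top",*up(*q),z),4) for q in pts])
E
```

```text
L expected r 83.2
   [238.   207.62] 82.14571 [0.4889 0.0701 0.08  ]
   [244.38 209.5 ] 83.23058 [0.4834 0.0531 0.08  ]
M expected r 67.1
   [151.   224.25] 67.730316 [0.4488 0.3002 0.09  ]
   [157.75 225.  ] 66.645485 [0.4464 0.2823 0.09  ]
S expected r 50.8
   [190.25 156.38] 49.795975 [0.6287 0.1954 0.1   ]
   [190.62 160.12] 50.292683 [0.6183 0.1943 0.1   ]
J expected r 99.0
   [351.5  196.62] 96.77322 [ 0.5127 -0.2373  0.07  ]
   [345.12 199.62] 99.17477 [ 0.5049 -0.2195  0.07  ]
   [346.62 207.5 ] 98.29338 [ 0.4833 -0.2223  0.07  ]
Ji expected r 90.0
   [351.62 195.25] 90.339745 [ 0.5165 -0.2378  0.07  ]
   [344.88 194.12] 90.50867 [ 0.5201 -0.2198  0.07  ]
   [344.12 206.12] 91.94413 [ 0.4872 -0.2158  0.07  ]
L handle [0.4257 0.017  0.0747]
M handle [0.3734 0.3037 0.086 ]
S handle [0.5912 0.1437 0.0944]
L [array([0.446 , 0.0341, 0.08  ]), array([0.405 , 0.0006, 0.08  ])]
M [array([0.3997, 0.3027, 0.09  ]), array([0.3473, 0.305 , 0.09  ])]
S [array([0.607, 0.164, 0.1  ]), array([0.5734, 0.1227, 0.1   ])]
leftedge [array([ 0.4474, -0.1532,  0.01  ]), array([ 0.7095, -0.202 ,  0.01  ])]
rightedge [array([ 0.4208, -0.3029,  0.01  ]), array([ 0.6842, -0.3493,  0.01  ])]
block top rear [array([ 0.7433, -0.2021,  0.06  ]), array([ 0.7162, -0.359 ,  0.06  ])]
blockfront top [array([ 0.7083, -0.1962,  0.06  ]), array([ 0.6814, -0.3533,  0.06  ])]
paddletop [array([ 0.4066, -0.1898,  0.066 ]), array([ 0.3956, -0.2536,  0.066 ])]
```

View pics/c2.png

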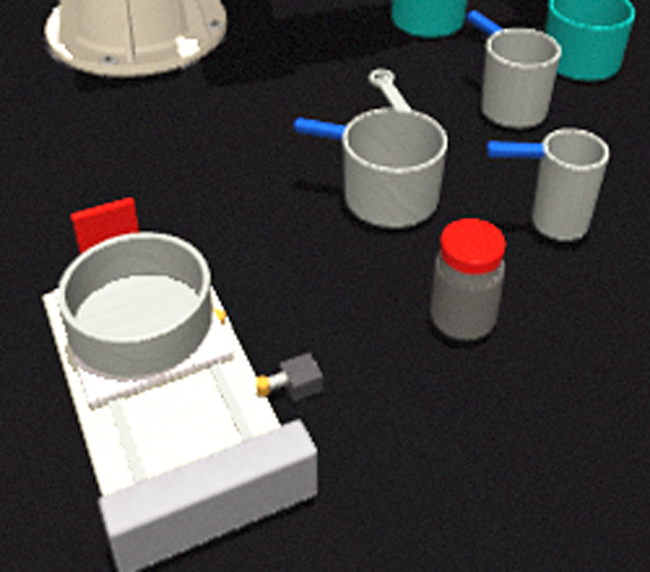

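The scene crop shows the jacket rim as an ellipse centred near (135,305), with the paddle at (105,222) behind it. I'll overlay the jacket estimate to check it.

```bash
python3 - <<'E'
from det import *
th=np.linspace(0,2*np.pi,90)
c=np.array([.5192,-.2428]);k=6
out=[]
for n,(x0,y0) in(("top",(318,155)),("scene",(135,215))):
    g=cv2.imread(f"pics/{n}0.png")[y0:y0+90,x0:x0+66]
    g=cv2.resize(g,None,fx=k,fy=k,interpolation=cv2.INTER_CUBIC)
    for r,col,z in((.066,(0,0,255),.07),(.060,(0,255,0),.07),(.060,(255,0,0),.024)):
        p=np.array([proj(n,[c[0]+r*np.cos(t),c[1]+r*np.sin(t),z]) for t in th])
        for q in (p-[x0,y0]+.5)*k: cv2.circle(g,(int(q[0]),int(q[1])),1,col,-1)
    out.append(g)
cv2.imwrite("pics/ov.png",np.hstack(out))
E
```

```text
(no output)
```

View pics/ov.png

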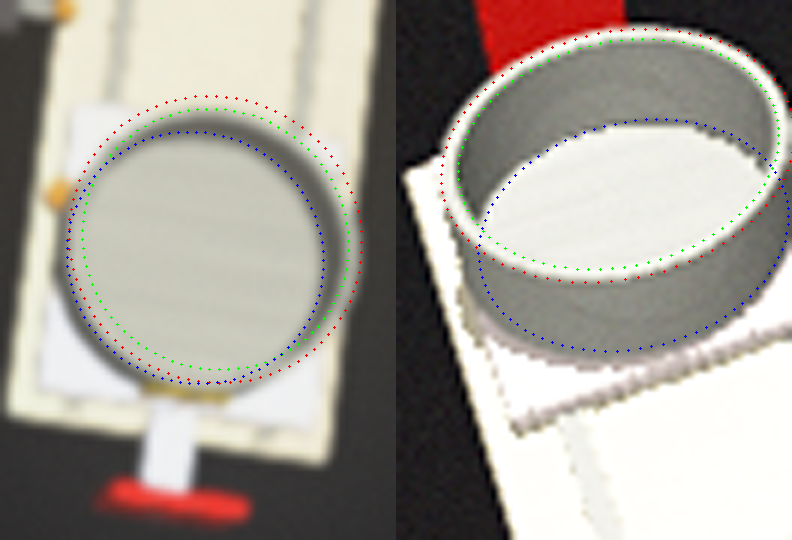

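The overlay agrees to about 1–2 mm: jacket axis (0.519,-0.243), station yaw about -10°. Moving to above the large handle at (0.421,0.014).

servo_tool(
  rows=[
    {"x": 0.0112, "y": -0.0317, "z": -0.005, "wz": -6.68, "grip": 0},
    {"x": 0.0112, "y": -0.0317, "z": -0.005, "wz": -6.68, "grip": 0},
    {"x": 0.0112, "y": -0.0317, "z": -0.005, "wz": -6.68, "grip": 0},
    {"x": 0.0112, "y": -0.0317, "z": -0.005, "wz": -6.68, "grip": 0},
    {"x": 0.0112, "y": -0.0317, "z": -0.005, "wz": -6.68, "grip": 0},
    {"x": 0.0112, "y": -0.0317, "z": -0.005, "wz": -6.68, "grip": 0},
    {"x": 0.0112, "y": -0.0317, "z": -0.005, "wz": -6.68, "grip": 0},
    {"x": 0.0112, "y": -0.0317, "z": -0.005, "wz": -6.68, "grip": 0},
    {"x": 0.0112, "y": -0.0317, "z": -0.005, "wz": -6.68, "grip": 0},
    {"x": 0.0112, "y": -0.0317, "z": -0.005, "wz": -6.68, "grip": 0},
    {"x": 0.0112, "y": -0.0317, "z": -0.005, "wz": -6.68, "grip": 0},
    {"x": 0.0112, "y": -0.0317, "z": -0.005, "wz": -6.68, "grip": 0},
    {"x": 0.0112, "y": -0.0317, "z": -0.005, "wz": -6.68, "grip": 0},
    {"x": 0.0112, "y": -0.0317, "z": -0.005, "wz": -6.68, "grip": 0},
    {"x": 0.0112, "y": -0.0317, "z": -0.005, "wz": -6.68, "grip": 0},
    {"x": 0.0112, "y": -0.0317, "z": -0.005, "wz": -6.68, "grip": 0},
    {"x": 0.0112, "y": -0.0317, "z": -0.005, "wz": -6.68, "grip": 0},
    {"x": 0.0112, "y": -0.0317, "z": -0.005, "wz": -6.68, "grip": 0},
    {"x": 0, "y": 0, "z": 0},
    {"x": 0, "y": 0, "z": 0},
  ],
  grip_force=70,
)

```text
validation failed for argument at $.ro...
```

servo_tool(
  rows=[
    {"x": 0.0112, "y": -0.0317, "z": -0.005, "wx": 0, "wy": 0, "wz": -6.68, "grip": 0},
    {"x": 0.0112, "y": -0.0317, "z": -0.005, "wx": 0, "wy": 0, "wz": -6.68, "grip": 0},
    {"x": 0.0112, "y": -0.0317, "z": -0.005, "wx": 0, "wy": 0, "wz": -6.68, "grip": 0},
    {"x": 0.0112, "y": -0.0317, "z": -0.005, "wx": 0, "wy": 0, "wz": -6.68, "grip": 0},
    {"x": 0.0112, "y": -0.0317, "z": -0.005, "wx": 0, "wy": 0, "wz": -6.68, "grip": 0},
    {"x": 0.0112, "y": -0.0317, "z": -0.005, "wx": 0, "wy": 0, "wz": -6.68, "grip": 0},
    {"x": 0.0112, "y": -0.0317, "z": -0.005, "wx": 0, "wy": 0, "wz": -6.68, "grip": 0},
    {"x": 0.0112, "y": -0.0317, "z": -0.005, "wx": 0, "wy": 0, "wz": -6.68, "grip": 0},
    {"x": 0.0112, "y": -0.0317, "z": -0.005, "wx": 0, "wy": 0, "wz": -6.68, "grip": 0},
  ],
  grip_force=70,
)

```text
time: 0.85
eef_pos: [0.3197, 0.2985, 0.1999]
tool_rot: [0.649, 0.761, -0.0, 0.0]
force: [0.5, 1.0, -0.4]
gripper_width: 1.001
grip_force: 0.0
```

servo_tool(
  rows=[
    {"x": 0.0112, "y": -0.0317, "z": -0.005, "wx": 0, "wy": 0, "wz": -6.68, "grip": 0},
    {"x": 0.0112, "y": -0.0317, "z": -0.005, "wx": 0, "wy": 0, "wz": -6.68, "grip": 0},
    {"x": 0.0112, "y": -0.0317, "z": -0.005, "wx": 0, "wy": 0, "wz": -6.68, "grip": 0},
    {"x": 0.0112, "y": -0.0317, "z": -0.005, "wx": 0, "wy": 0, "wz": -6.68, "grip": 0},
    {"x": 0.0112, "y": -0.0317, "z": -0.005, "wx": 0, "wy": 0, "wz": -6.68, "grip": 0},
    {"x": 0.0112, "y": -0.0317, "z": -0.005, "wx": 0, "wy": 0, "wz": -6.68, "grip": 0},
    {"x": 0.0112, "y": -0.0317, "z": -0.005, "wx": 0, "wy": 0, "wz": -6.68, "grip": 0},
    {"x": 0.0112, "y": -0.0317, "z": -0.005, "wx": 0, "wy": 0, "wz": -6.68, "grip": 0},
    {"x": 0.0112, "y": -0.0309, "z": -0.005, "wx": 0, "wy": 0, "wz": -6.68, "grip": 0},
    {"x": 0, "y": 0, "z": -0.03, "wx": 0, "wy": 0, "wz": 0, "grip": 0},
    {"x": 0, "y": 0, "z": -0.025, "wx": 0, "wy": 0, "wz": 0, "grip": 0},
    {"x": 0, "y": 0, "z": -0.02, "wx": 0, "wy": 0, "wz": 0, "grip": 0},
    {"x": 0, "y": 0, "z": -0.01, "wx": 0, "wy": 0, "wz": 0, "grip": 0},
    {"x": 0, "y": 0, "z": 0, "wx": 0, "wy": 0, "wz": 0, "grip": 0},
  ],
)

```text
time: 2.02
eef_pos: [0.4187, 0.0154, 0.0682]
tool_rot: [0.942, 0.336, -0.002, -0.001]
force: [0.1, -0.6, -0.4]
gripper_width: 0.998
grip_force: 0.0
```

```bash
python3 - <<'E'
from det import *
im=snap("top","g1");im2=snap("scene","g1s")
a=cv2.resize(im[150:250,180:330],(600,400),interpolation=cv2.INTER_CUBIC)[:,:,::-1];b=cv2.resize(im2[120:220,190:290],(400,400))[:,:,::-1]
cv2.imwrite("pics/g1c.png",cv2.resize(np.hstack([a,b]),(800,320)))
s=state();print(s["eef_pos"],R.from_quat(s["tool_rot"]).as_matrix()[:,1],s["force"])
E
```

```text
[0.4202467  0.0156061  0.07018298] [ 6.32831379e-01 -7.74289357e-01 -6.61946557e-04] [ 0.07719735  0.23360648 -0.00093779]
```

View pics/g1c.png

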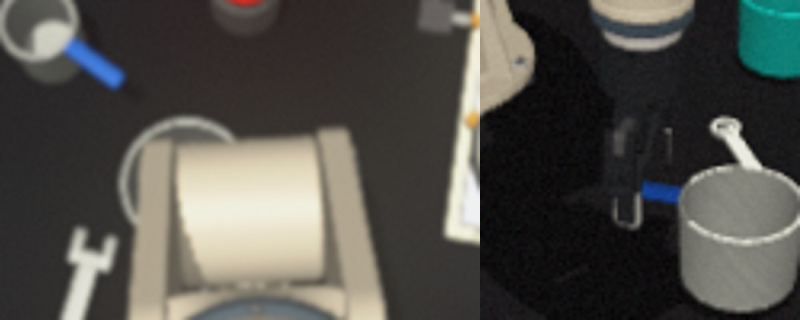

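The crop shows the fingers straddling the blue handle, about mid-bar. Closing and lifting.

servo_tool(
  rows=[
    {"x": 0, "y": 0, "z": 0, "wx": 0, "wy": 0, "wz": 0, "grip": 0.5},
    {"x": 0, "y": 0, "z": 0, "wx": 0, "wy": 0, "wz": 0, "grip": 1},
    {"x": 0, "y": 0, "z": 0, "wx": 0, "wy": 0, "wz": 0, "grip": 1},
    {"x": 0, "y": 0, "z": 0, "wx": 0, "wy": 0, "wz": 0, "grip": 1},
    {"x": 0, "y": 0, "z": 0, "wx": 0, "wy": 0, "wz": 0, "grip": 1},
    {"x": 0, "y": 0, "z": 0, "wx": 0, "wy": 0, "wz": 0, "grip": 1},
    {"x": 0, "y": 0, "z": 0, "wx": 0, "wy": 0, "wz": 0, "grip": 1},
    {"x": 0, "y": 0, "z": 0, "wx": 0, "wy": 0, "wz": 0, "grip": 1},
    {"x": 0, "y": 0, "z": 0.005, "wx": 0, "wy": 0, "wz": 0, "grip": 1},
    {"x": 0, "y": 0, "z": 0.01, "wx": 0, "wy": 0, "wz": 0, "grip": 1},
    {"x": 0, "y": 0, "z": 0.015, "wx": 0, "wy": 0, "wz": 0, "grip": 1},
    {"x": 0, "y": 0, "z": 0.02, "wx": 0, "wy": 0, "wz": 0, "grip": 1},
    {"x": 0, "y": 0, "z": 0.02, "wx": 0, "wy": 0, "wz": 0, "grip": 1},
    {"x": 0, "y": 0, "z": 0.02, "wx": 0, "wy": 0, "wz": 0, "grip": 1},
    {"x": 0, "y": 0, "z": 0.02, "wx": 0, "wy": 0, "wz": 0, "grip": 1},
    {"x": 0, "y": 0, "z": 0.01, "wx": 0, "wy": 0, "wz": 0, "grip": 1},
  ],
  grip_force=80,
)

```text
time: 3.45
eef_pos: [0.4208, 0.0156, 0.1924]
tool_rot: [0.942, 0.336, 0.001, 0.0]
force: [0.9, 0.2, -2.3]
gripper_width: 0.146
grip_force: 77.9
```

servo_tool(
  rows=[
    {"x": 0.001, "y": -0.01, "z": 0, "wx": 0, "wy": 0, "wz": 0, "grip": 1},
    {"x": 0.002, "y": -0.02, "z": 0, "wx": 0, "wy": 0, "wz": 0, "grip": 1},
    {"x": 0.003, "y": -0.028, "z": 0, "wx": 0, "wy": 0, "wz": 0, "grip": 1},
    {"x": 0.003, "y": -0.028, "z": 0, "wx": 0, "wy": 0, "wz": 0, "grip": 1},
    {"x": 0.003, "y": -0.028, "z": 0, "wx": 0, "wy": 0, "wz": 0, "grip": 1},
    {"x": 0.003, "y": -0.028, "z": 0, "wx": 0, "wy": 0, "wz": 0, "grip": 1},
    {"x": 0.003, "y": -0.028, "z": 0, "wx": 0, "wy": 0, "wz": 0, "grip": 1},
    {"x": 0.003, "y": -0.028, "z": 0, "wx": 0, "wy": 0, "wz": 0, "grip": 1},
    {"x": 0.003, "y": -0.028, "z": 0, "wx": 0, "wy": 0, "wz": 0, "grip": 1},
    {"x": 0.003, "y": -0.028, "z": 0, "wx": 0, "wy": 0, "wz": 0, "grip": 1},
    {"x": 0.002, "y": -0.028, "z": 0, "wx": 0, "wy": 0, "wz": 0, "grip": 1},
    {"x": 0.001, "y": -0.02, "z": 0, "wx": 0, "wy": 0, "wz": 0, "grip": 1},
    {"x": 0, "y": -0.011, "z": 0, "wx": 0, "wy": 0, "wz": 0, "grip": 1},
    {"x": 0, "y": 0, "z": 0, "wx": 0, "wy": 0, "wz": 0, "grip": 1},
    {"x": 0, "y": 0, "z": 0, "wx": 0, "wy": 0, "wz": 0, "grip": 1},
  ],
)

```text
time: 4.7
eef_pos: [0.4495, -0.2972, 0.1894]
tool_rot: [0.942, 0.335, -0.001, -0.001]
force: [-0.6, 0.4, -2.8]
gripper_width: 0.145
grip_force: 78.0
```

```bash
python3 - <<'E'
from det import *
im=snap("scene","p1s");s=state();print(s["eef_pos"])
b=cv2.resize(im[110:310,90:290],(600,600),interpolation=cv2.INTER_CUBIC)[:,:,::-1].copy()
# predicted rim if axis above jacket
e=s["eef_pos"];c=e[:2]+[.0685,.055];z=e[2]+.010
for r,zz in((.055,z),(.052,z-.08)):
    for t in np.linspace(0,2*np.pi,80):
        q=(proj("scene",[c[0]+r*np.cos(t),c[1]+r*np.sin(t),zz])-[90,110]+.5)*3
        cv2.circle(b,(int(q[0]),int(q[1])),1,(0,0,255),-1)
cv2.imwrite("pics/p1c.png",b);print(c)
E
```

```text
[ 0.44965517 -0.29660432  0.18954166]
[ 0.51815517 -0.24160432]
```

View pics/p1c.png

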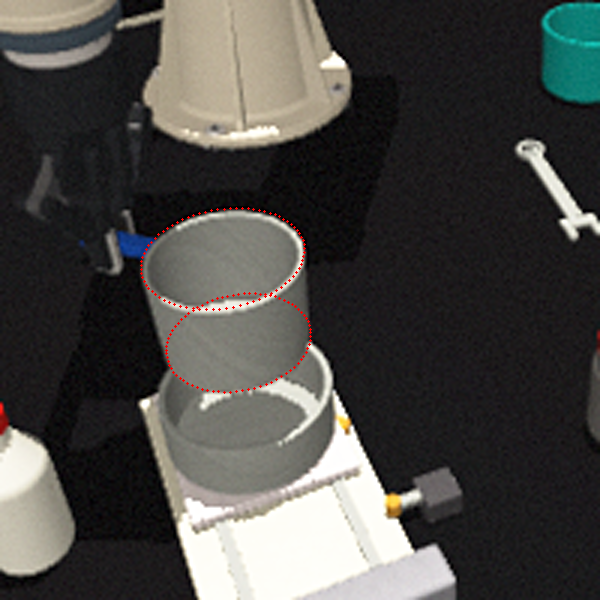

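The picture shows the beaker upright over the jacket, its outline on the predicted one. Lowering.

servo_tool(
  rows=[
    {"x": 0.001, "y": -0.001, "z": -0.015, "wx": 0, "wy": 0, "wz": 0, "grip": 1},
    {"x": 0, "y": 0, "z": -0.02, "wx": 0, "wy": 0, "wz": 0, "grip": 1},
    {"x": 0, "y": 0, "z": -0.02, "wx": 0, "wy": 0, "wz": 0, "grip": 1},
    {"x": 0, "y": 0, "z": -0.015, "wx": 0, "wy": 0, "wz": 0, "grip": 1},
    {"x": 0, "y": 0, "z": -0.01, "wx": 0, "wy": 0, "wz": 0, "grip": 1},
    {"x": 0, "y": 0, "z": -0.008, "wx": 0, "wy": 0, "wz": 0, "grip": 1},
    {"x": 0, "y": 0, "z": -0.005, "wx": 0, "wy": 0, "wz": 0, "grip": 1},
    {"x": 0, "y": 0, "z": -0.002, "wx": 0, "wy": 0, "wz": 0, "grip": 1},
    {"x": 0, "y": 0, "z": 0, "wx": 0, "wy": 0, "wz": 0, "grip": 1},
    {"x": 0, "y": 0, "z": 0, "wx": 0, "wy": 0, "wz": 0, "grip": 1},
  ],
)

```text
time: 5.58
eef_pos: [0.4519, -0.2985, 0.0959]
tool_rot: [0.942, 0.336, 0.0, 0.0]
force: [-0.2, 0.4, -1.0]
gripper_width: 0.143
grip_force: 78.1
```

servo_tool(
  rows=[
    {"x": 0, "y": 0, "z": -0.001, "wx": 0, "wy": 0, "wz": 0, "grip": 1},
    {"x": 0, "y": 0, "z": -0.0005, "wx": 0, "wy": 0, "wz": 0, "grip": 1},
    {"x": 0, "y": 0, "z": 0, "wx": 0, "wy": 0, "wz": 0, "grip": 1},
  ],
)

```text
time: 5.83
eef_pos: [0.4521, -0.2989, 0.0947]
tool_rot: [0.942, 0.336, 0.001, 0.001]
force: [-1.6, -0.5, 4.3]
gripper_width: 0.139
grip_force: 78.9
```

servo_tool(
  rows=[
    {"x": 0, "y": 0, "z": 0, "wx": 0, "wy": 0, "wz": 0, "grip": 0.6},
    {"x": 0, "y": 0, "z": 0, "wx": 0, "wy": 0, "wz": 0, "grip": 0.3},
    {"x": 0, "y": 0, "z": 0, "wx": 0, "wy": 0, "wz": 0, "grip": 0},
    {"x": 0, "y": 0, "z": 0, "wx": 0, "wy": 0, "wz": 0, "grip": 0},
    {"x": 0, "y": 0, "z": 0, "wx": 0, "wy": 0, "wz": 0, "grip": 0},
    {"x": 0, "y": 0, "z": 0.015, "wx": 0, "wy": 0, "wz": 0, "grip": 0},
    {"x": 0, "y": 0, "z": 0.03, "wx": 0, "wy": 0, "wz": 0, "grip": 0},
    {"x": 0, "y": 0, "z": 0.03, "wx": 0, "wy": 0, "wz": 0, "grip": 0},
    {"x": 0, "y": 0, "z": 0.03, "wx": 0, "wy": 0, "wz": 0, "grip": 0},
    {"x": -0.004, "y": 0.03, "z": 0, "wx": 0, "wy": 0, "wz": 6.8, "grip": 0},
    {"x": -0.004, "y": 0.03, "z": 0, "wx": 0, "wy": 0, "wz": 6.8, "grip": 0},
    {"x": -0.004, "y": 0.03, "z": 0, "wx": 0, "wy": 0, "wz": 6.8, "grip": 0},
    {"x": -0.004, "y": 0.03, "z": 0, "wx": 0, "wy": 0, "wz": 6.8, "grip": 0},
    {"x": -0.004, "y": 0.03, "z": 0, "wx": 0, "wy": 0, "wz": 6.8, "grip": 0},
    {"x": -0.004, "y": 0.03, "z": 0, "wx": 0, "wy": 0, "wz": 6.8, "grip": 0},
    {"x": -0.004, "y": 0.03, "z": 0, "wx": 0, "wy": 0, "wz": 6.8, "grip": 0},
    {"x": -0.004, "y": 0.03, "z": 0, "wx": 0, "wy": 0, "wz": 6.8, "grip": 0},
    {"x": -0.004, "y": 0.03, "z": 0, "wx": 0, "wy": 0, "wz": 6.8, "grip": 0},
    {"x": -0.004, "y": 0.03, "z": 0, "wx": 0, "wy": 0, "wz": 6.8, "grip": 0},
  ],
)

```text
time: 7.42
eef_pos: [0.411, 0.003, 0.1989]
tool_rot: [0.591, 0.807, 0.0, 0.0]
force: [0.1, -0.5, 0.3]
gripper_width: 0.997
grip_force: 0.0
```

servo_tool(
  rows=[
    {"x": -0.004, "y": 0.03, "z": 0, "wx": 0, "wy": 0, "wz": 6.8, "grip": 0},
    {"x": -0.004, "y": 0.03, "z": 0, "wx": 0, "wy": 0, "wz": 6.8, "grip": 0},
    {"x": -0.004, "y": 0.03, "z": 0, "wx": 0, "wy": 0, "wz": 6.8, "grip": 0},
    {"x": -0.004, "y": 0.03, "z": 0, "wx": 0, "wy": 0, "wz": 6.8, "grip": 0},
    {"x": -0.004, "y": 0.03, "z": 0, "wx": 0, "wy": 0, "wz": 6.8, "grip": 0},
    {"x": -0.004, "y": 0.03, "z": 0, "wx": 0, "wy": 0, "wz": 6.8, "grip": 0},
    {"x": -0.004, "y": 0.03, "z": 0, "wx": 0, "wy": 0, "wz": 6.8, "grip": 0},
    {"x": -0.004, "y": 0.03, "z": 0, "wx": 0, "wy": 0, "wz": 6.8, "grip": 0},
    {"x": -0.004, "y": 0.03, "z": 0, "wx": 0, "wy": 0, "wz": 6.8, "grip": 0},
    {"x": -0.004, "y": 0.03, "z": 0, "wx": 0, "wy": 0, "wz": 6.8, "grip": 0},
    {"x": 0, "y": 0, "z": 0, "wx": 0, "wy": 0, "wz": 2.2, "grip": 0},
    {"x": 0, "y": 0, "z": 0, "wx": 0, "wy": 0, "wz": 0, "grip": 0},
    {"x": 0, "y": 0, "z": 0, "wx": 0, "wy": 0, "wz": 0, "grip": 0},
  ],
)

```text
time: 8.5
eef_pos: [0.3711, 0.3015, 0.1985]
tool_rot: [0.023, 1.0, -0.0, -0.0]
force: [-0.5, 0.5, 0.4]
gripper_width: 1.0
grip_force: 0.0
```

```bash
python3 - <<'E'
from det import *
s=state();print(s["eef_pos"],R.from_quat(s["tool_rot"]).as_matrix()[:,1],s["q"])
im=snap("scene","p2s");t=snap("top","p2t")
for m,q,c in blobs(im,(105,150,90),(125,255,255)): print("s",q[4],c.round(1))
for m,q,c in blobs(t,(105,150,90),(125,255,255)): print("t",q[4],c.round(1))
b=cv2.resize(im[190:310,90:210],(480,480),interpolation=cv2.INTER_CUBIC)[:,:,::-1]
a=cv2.resize(t[150:250,300:380],(320,400),interpolation=cv2.INTER_CUBIC)[:,:,::-1]
cv2.imwrite("pics/p2c.png",np.hstack([b[:400],a]))
E
```

```text
[0.37112598 0.30147044 0.19854323] [ 4.52482346e-02  9.98975566e-01 -6.44309403e-04] [ 6.79186228e-01  1.80420723e-01  1.98571948e+00 -2.09861510e-04
  9.76228228e-01 -8.46228628e-01]
s 63 [261.   61.3]
s 82 [215.  72.]
s 111 [409.   92.8]
s 164 [ 43.9 111.2]
s 64 [305.9 124.8]
s 34 [356.4 123. ]
s 58 [305.2 138.2]
s 131 [317.4 187.1]
s 156 [136.  223.2]
s 150 [406.3 250.2]
t 85 [201.7  81.2]
t 125 [209.8 169.9]
t 104 [378. 216.]
```

View pics/p2c.png

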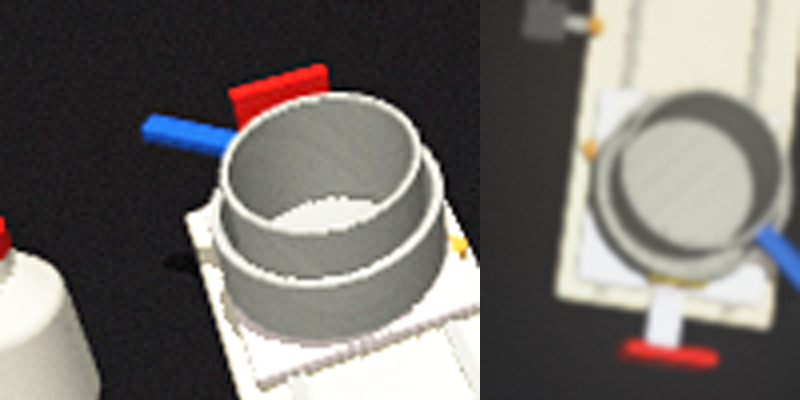

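The picture shows the large beaker standing level in the jacket, with its handle to the near right. Next is the middle beaker.

servo_tool(
  rows=[
    {"x": 0, "y": 0.0025, "z": -0.03, "wx": 0, "wy": 0, "wz": 0, "grip": 0},
    {"x": 0, "y": 0, "z": -0.035, "wx": 0, "wy": 0, "wz": 0, "grip": 0},
    {"x": 0, "y": 0, "z": -0.03, "wx": 0, "wy": 0, "wz": 0, "grip": 0},
    {"x": 0, "y": 0, "z": -0.0155, "wx": 0, "wy": 0, "wz": 0, "grip": 0},
    {"x": 0, "y": 0, "z": -0.008, "wx": 0, "wy": 0, "wz": 0, "grip": 0},
    {"x": 0, "y": 0, "z": 0, "wx": 0, "wy": 0, "wz": 0, "grip": 0.5},
    {"x": 0, "y": 0, "z": 0, "wx": 0, "wy": 0, "wz": 0, "grip": 1},
    {"x": 0, "y": 0, "z": 0, "wx": 0, "wy": 0, "wz": 0, "grip": 1},
    {"x": 0, "y": 0, "z": 0, "wx": 0, "wy": 0, "wz": 0, "grip": 1},
    {"x": 0, "y": 0, "z": 0, "wx": 0, "wy": 0, "wz": 0, "grip": 1},
    {"x": 0, "y": 0, "z": 0, "wx": 0, "wy": 0, "wz": 0, "grip": 1},
    {"x": 0, "y": 0, "z": 0, "wx": 0, "wy": 0, "wz": 0, "grip": 1},
    {"x": 0, "y": 0, "z": 0, "wx": 0, "wy": 0, "wz": 0, "grip": 1},
  ],
)

```text
time: 9.68
eef_pos: [0.3718, 0.3043, 0.081]
tool_rot: [0.022, 1.0, 0.0, 0.0]
force: [-1.0, -2.0, 7.2]
gripper_width: 0.143
grip_force: 78.6
```

servo_tool(
  rows=[
    {"x": 0, "y": 0, "z": 0.005, "wx": 0, "wy": 0, "wz": 0, "grip": 1},
    {"x": 0, "y": 0, "z": 0.01, "wx": 0, "wy": 0, "wz": 0, "grip": 1},
    {"x": 0, "y": 0, "z": 0.02, "wx": 0, "wy": 0, "wz": 0, "grip": 1},
    {"x": 0, "y": 0, "z": 0.025, "wx": 0, "wy": 0, "wz": 0, "grip": 1},
    {"x": 0, "y": 0, "z": 0.025, "wx": 0, "wy": 0, "wz": 0, "grip": 1},
    {"x": 0, "y": 0, "z": 0.025, "wx": 0, "wy": 0, "wz": 0, "grip": 1},
    {"x": 0, "y": 0, "z": 0.02, "wx": 0, "wy": 0, "wz": 0, "grip": 1},
    {"x": 0, "y": 0, "z": 0.01, "wx": 0, "wy": 0, "wz": 0, "grip": 1},
  ],
)

```text
time: 10.35
eef_pos: [0.3721, 0.3048, 0.2235]
tool_rot: [0.022, 1.0, 0.001, 0.001]
force: [0.0, 1.1, -2.3]
gripper_width: 0.145
grip_force: 78.0
```

servo_tool(
  rows=[
    {"x": 0.003, "y": -0.012, "z": 0, "wx": 0, "wy": 0, "wz": -2, "grip": 1},
    {"x": 0.005, "y": -0.02, "z": 0, "wx": 0, "wy": 0, "wz": -4, "grip": 1},
    {"x": 0.007, "y": -0.028, "z": 0, "wx": 0, "wy": 0, "wz": -4, "grip": 1},
    {"x": 0.007, "y": -0.028, "z": 0, "wx": 0, "wy": 0, "wz": -4, "grip": 1},
    {"x": 0.007, "y": -0.028, "z": 0, "wx": 0, "wy": 0, "wz": -4, "grip": 1},
    {"x": 0.007, "y": -0.028, "z": 0, "wx": 0, "wy": 0, "wz": -4, "grip": 1},
    {"x": 0.007, "y": -0.028, "z": 0, "wx": 0, "wy": 0, "wz": -4, "grip": 1},
    {"x": 0.007, "y": -0.028, "z": 0, "wx": 0, "wy": 0, "wz": -4, "grip": 1},
    {"x": 0.007, "y": -0.028, "z": 0, "wx": 0, "wy": 0, "wz": -4, "grip": 1},
    {"x": 0.007, "y": -0.028, "z": 0, "wx": 0, "wy": 0, "wz": -4, "grip": 1},
    {"x": 0.007, "y": -0.028, "z": 0, "wx": 0, "wy": 0, "wz": -4, "grip": 1},
    {"x": 0.007, "y": -0.028, "z": 0, "wx": 0, "wy": 0, "wz": -4, "grip": 1},
    {"x": 0.007, "y": -0.028, "z": 0, "wx": 0, "wy": 0, "wz": -4, "grip": 1},
    {"x": 0.007, "y": -0.028, "z": 0, "wx": 0, "wy": 0, "wz": -4, "grip": 1},
    {"x": 0.007, "y": -0.028, "z": 0, "wx": 0, "wy": 0, "wz": -4, "grip": 1},
    {"x": 0.007, "y": -0.028, "z": 0, "wx": 0, "wy": 0, "wz": -4, "grip": 1},
    {"x": 0.007, "y": -0.028, "z": 0, "wx": 0, "wy": 0, "wz": -4, "grip": 1},
    {"x": 0.007, "y": -0.02, "z": 0, "wx": 0, "wy": 0, "wz": -4, "grip": 1},
    {"x": 0.002, "y": -0.004, "z": 0, "wx": 0, "wy": 0, "wz": -1.5, "grip": 1},
    {"x": 0, "y": 0, "z": 0, "wx": 0, "wy": 0, "wz": 0, "grip": 1},
  ],
)

```text
time: 12.02
eef_pos: [0.4927, -0.1732, 0.2191]
tool_rot: [0.604, 0.797, -0.0, -0.001]
force: [-0.1, 1.0, -1.4]
gripper_width: 0.143
grip_force: 78.1
```

```bash
python3 - <<'E'
from det import *
im=snap("scene","p3s");s=state();print(s["eef_pos"],R.from_quat(s["tool_rot"]).as_matrix()[:,1],s["q"])
b=cv2.resize(im[110:310,90:290],(600,600),interpolation=cv2.INTER_CUBIC)[:,:,::-1].copy()
e=s["eef_pos"];y=R.from_quat(s["tool_rot"]).as_matrix()[:,1]
h=np.array([-y[1],y[0]]);c=e[:2]-.077*h;z=e[2]+.010;print("axis",c)
for c,r,zz in((c,.044,z),(np.array([.5205,-.244]),.055,.104)):
    for t in np.linspace(0,2*np.pi,80):
        q=(proj("scene",[c[0]+r*np.cos(t),c[1]+r*np.sin(t),zz])-[90,110]+.5)*3
        cv2.circle(b,(int(q[0]),int(q[1])),1,(0,0,255),-1)
cv2.imwrite("pics/p3c.png",b)
E
```

```text
[ 0.49236122 -0.17203297  0.21912187] [ 0.96175438  0.27390696 -0.00186597] [-3.39167361e-01  2.22525856e-01  1.87804930e+00  2.70957832e-04
  1.04347066e+00 -6.16756008e-01]
axis [ 0.51345206 -0.24608806]
```

View pics/p3c.png

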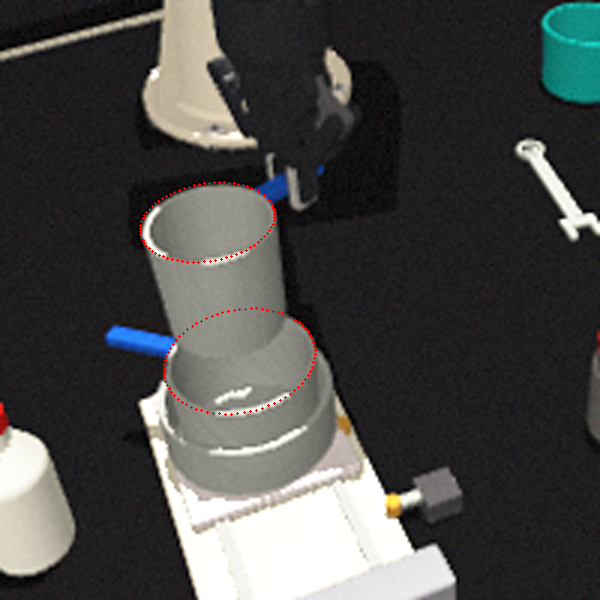

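The picture shows the middle beaker upright and offset about 7 mm in x from the large one's axis. Correcting that and lowering.

servo_tool(
  rows=[
    {"x": 0.0065, "y": 0.0015, "z": 0, "wx": 0, "wy": 0, "wz": 0, "grip": 1},
    {"x": 0, "y": 0, "z": -0.01, "wx": 0, "wy": 0, "wz": 0, "grip": 1},
    {"x": 0, "y": 0, "z": -0.02, "wx": 0, "wy": 0, "wz": 0, "grip": 1},
    {"x": 0, "y": 0, "z": -0.02, "wx": 0, "wy": 0, "wz": 0, "grip": 1},
    {"x": 0, "y": 0, "z": -0.02, "wx": 0, "wy": 0, "wz": 0, "grip": 1},
    {"x": 0, "y": 0, "z": -0.015, "wx": 0, "wy": 0, "wz": 0, "grip": 1},
    {"x": 0, "y": 0, "z": -0.01, "wx": 0, "wy": 0, "wz": 0, "grip": 1},
    {"x": 0, "y": 0, "z": -0.006, "wx": 0, "wy": 0, "wz": 0, "grip": 1},
    {"x": 0, "y": 0, "z": -0.004, "wx": 0, "wy": 0, "wz": 0, "grip": 1},
    {"x": 0, "y": 0, "z": -0.002, "wx": 0, "wy": 0, "wz": 0, "grip": 1},
    {"x": 0, "y": 0, "z": 0, "wx": 0, "wy": 0, "wz": 0, "grip": 1},
    {"x": 0, "y": 0, "z": 0, "wx": 0, "wy": 0, "wz": 0, "grip": 1},
  ],
)

```text
time: 13.07
eef_pos: [0.5004, -0.1705, 0.1138]
tool_rot: [0.602, 0.798, 0.0, 0.0]
force: [0.8, 0.6, -1.8]
gripper_width: 0.142
grip_force: 78.0
```

servo_tool(
  rows=[
    {"x": 0, "y": 0, "z": -0.0015, "wx": 0, "wy": 0, "wz": 0, "grip": 1},
    {"x": 0, "y": 0, "z": -0.001, "wx": 0, "wy": 0, "wz": 0, "grip": 1},
    {"x": 0, "y": 0, "z": 0, "wx": 0, "wy": 0, "wz": 0, "grip": 1},
    {"x": 0, "y": 0, "z": 0, "wx": 0, "wy": 0, "wz": 0, "grip": 1},
  ],
)

```text
time: 13.4
eef_pos: [0.5002, -0.1705, 0.111]
tool_rot: [0.602, 0.798, 0.0, 0.0]
force: [0.0, 0.0, -1.6]
gripper_width: 0.138
grip_force: 78.1
```

servo_tool(
  rows=[
    {"x": 0, "y": 0, "z": -0.001, "wx": 0, "wy": 0, "wz": 0, "grip": 1},
    {"x": 0, "y": 0, "z": -0.0007, "wx": 0, "wy": 0, "wz": 0, "grip": 1},
    {"x": 0, "y": 0, "z": 0, "wx": 0, "wy": 0, "wz": 0, "grip": 1},
  ],
)

```text
time: 13.65
eef_pos: [0.5012, -0.1704, 0.1102]
tool_rot: [0.602, 0.798, 0.001, 0.001]
force: [-0.5, 3.8, 8.4]
gripper_width: 0.146
grip_force: 79.5
```

servo_tool(
  rows=[
    {"x": 0, "y": 0, "z": 0, "wx": 0, "wy": 0, "wz": 0, "grip": 0.6},
    {"x": 0, "y": 0, "z": 0, "wx": 0, "wy": 0, "wz": 0, "grip": 0.3},
    {"x": 0, "y": 0, "z": 0, "wx": 0, "wy": 0, "wz": 0, "grip": 0},
    {"x": 0, "y": 0, "z": 0, "wx": 0, "wy": 0, "wz": 0, "grip": 0},
    {"x": 0, "y": 0, "z": 0, "wx": 0, "wy": 0, "wz": 0, "grip": 0},
    {"x": 0, "y": 0, "z": 0.02, "wx": 0, "wy": 0, "wz": 0, "grip": 0},
    {"x": 0, "y": 0, "z": 0.03, "wx": 0, "wy": 0, "wz": 0, "grip": 0},
    {"x": 0, "y": 0, "z": 0.03, "wx": 0, "wy": 0, "wz": 0, "grip": 0},
    {"x": 0, "y": 0, "z": 0.02, "wx": 0, "wy": 0, "wz": 0, "grip": 0},
  ],
)

```text
time: 14.4
eef_pos: [0.5006, -0.1706, 0.2114]
tool_rot: [0.602, 0.798, 0.0, 0.001]
force: [0.8, 0.0, -0.2]
gripper_width: 1.002
grip_force: 0.0
```

servo_tool(
  rows=[
    {"x": 0.007, "y": 0.026, "z": 0, "wx": 0, "wy": 0, "wz": -4.5, "grip": 0},
    {"x": 0.007, "y": 0.026, "z": 0, "wx": 0, "wy": 0, "wz": -4.5, "grip": 0},
    {"x": 0.007, "y": 0.026, "z": 0, "wx": 0, "wy": 0, "wz": -4.5, "grip": 0},
    {"x": 0.007, "y": 0.026, "z": 0, "wx": 0, "wy": 0, "wz": -4.5, "grip": 0},
    {"x": 0.007, "y": 0.026, "z": 0, "wx": 0, "wy": 0, "wz": -4.5, "grip": 0},
    {"x": 0.007, "y": 0.026, "z": 0, "wx": 0, "wy": 0, "wz": -4.5, "grip": 0},
    {"x": 0.007, "y": 0.026, "z": 0, "wx": 0, "wy": 0, "wz": -4.5, "grip": 0},
    {"x": 0.007, "y": 0.026, "z": 0, "wx": 0, "wy": 0, "wz": -4.5, "grip": 0},
    {"x": 0.007, "y": 0.026, "z": 0, "wx": 0, "wy": 0, "wz": -4.5, "grip": 0},
    {"x": 0.007, "y": 0.026, "z": 0, "wx": 0, "wy": 0, "wz": -4.5, "grip": 0},
    {"x": 0.007, "y": 0.026, "z": 0, "wx": 0, "wy": 0, "wz": -4.5, "grip": 0},
    {"x": 0.007, "y": 0.026, "z": 0, "wx": 0, "wy": 0, "wz": -4.5, "grip": 0},
    {"x": 0, "y": 0, "z": 0, "wx": 0, "wy": 0, "wz": 0, "grip": 0},
    {"x": 0, "y": 0, "z": 0, "wx": 0, "wy": 0, "wz": 0, "grip": 0},
  ],
)

```text
time: 15.57
eef_pos: [0.5839, 0.1427, 0.2087]
tool_rot: [0.898, 0.439, -0.0, -0.0]
force: [-0.3, -1.4, 0.3]
gripper_width: 0.999
grip_force: 0.0
```

```bash
python3 - <<'E'
from det import *
s=state();print(s["eef_pos"],R.from_quat(s["tool_rot"]).as_matrix()[:,1],s["q"])
im=snap("scene","p4s")
b=cv2.resize(im[110:310,90:350],(780,600),interpolation=cv2.INTER_CUBIC)[:,:,::-1]
cv2.imwrite("pics/p4c.png",b)
E
```

```text
[0.58394527 0.1427053  0.20870127] [ 7.89334000e-01 -6.13963991e-01 -2.33765968e-04] [ 2.37226362e-01  3.53149018e-01  1.72090858e+00 -7.96180070e-05
  1.06799793e+00  8.98337503e-01]
```

View pics/p4c.png

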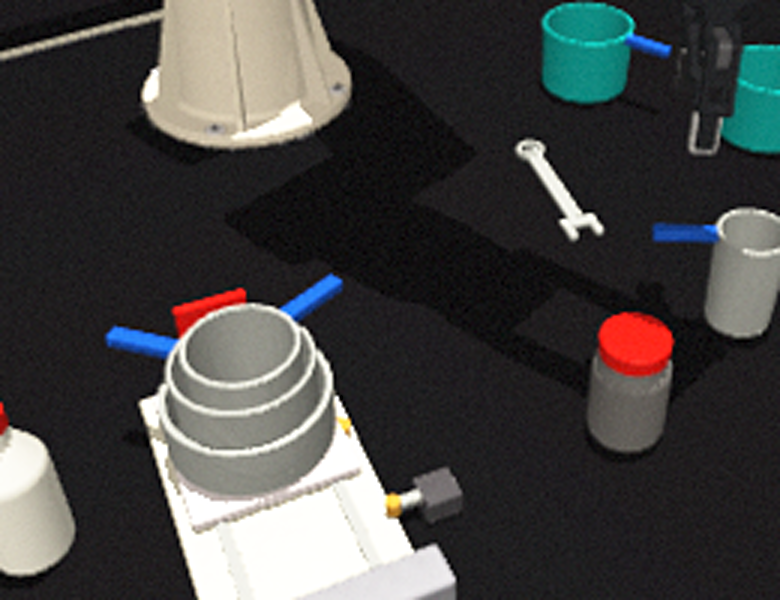

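The picture shows the middle beaker seated inside the large one, with the handles apart. Grasping the small beaker.

servo_tool(
  rows=[
    {"x": 0.004, "y": -0.0005, "z": -0.03, "wx": 0, "wy": 0, "wz": 0, "grip": 0},
    {"x": 0, "y": 0, "z": -0.035, "wx": 0, "wy": 0, "wz": 0, "grip": 0},
    {"x": 0, "y": 0, "z": -0.03, "wx": 0, "wy": 0, "wz": 0, "grip": 0},
    {"x": 0, "y": 0, "z": -0.015, "wx": 0, "wy": 0, "wz": 0, "grip": 0},
    {"x": 0, "y": 0, "z": -0.008, "wx": 0, "wy": 0, "wz": 0, "grip": 0},
    {"x": 0, "y": 0, "z": 0, "wx": 0, "wy": 0, "wz": 0, "grip": 0.5},
    {"x": 0, "y": 0, "z": 0, "wx": 0, "wy": 0, "wz": 0, "grip": 1},
    {"x": 0, "y": 0, "z": 0, "wx": 0, "wy": 0, "wz": 0, "grip": 1},
    {"x": 0, "y": 0, "z": 0, "wx": 0, "wy": 0, "wz": 0, "grip": 1},
    {"x": 0, "y": 0, "z": 0, "wx": 0, "wy": 0, "wz": 0, "grip": 1},
    {"x": 0, "y": 0, "z": 0, "wx": 0, "wy": 0, "wz": 0, "grip": 1},
    {"x": 0, "y": 0, "z": 0, "wx": 0, "wy": 0, "wz": 0, "grip": 1},
    {"x": 0, "y": 0, "z": 0, "wx": 0, "wy": 0, "wz": 0, "grip": 1},
  ],
)

```text
time: 16.7
eef_pos: [0.5885, 0.1411, 0.0921]
tool_rot: [0.899, 0.438, 0.001, 0.0]
force: [-1.7, -2.0, 6.3]
gripper_width: 0.143
grip_force: 78.2
```

servo_tool(
  rows=[
    {"x": 0, "y": 0, "z": 0.005, "wx": 0, "wy": 0, "wz": 0, "grip": 1},
    {"x": 0, "y": 0, "z": 0.01, "wx": 0, "wy": 0, "wz": 0, "grip": 1},
    {"x": 0, "y": 0, "z": 0.02, "wx": 0, "wy": 0, "wz": 0, "grip": 1},
    {"x": 0, "y": 0, "z": 0.025, "wx": 0, "wy": 0, "wz": 0, "grip": 1},
    {"x": 0, "y": 0, "z": 0.025, "wx": 0, "wy": 0, "wz": 0, "grip": 1},
    {"x": 0, "y": 0, "z": 0.025, "wx": 0, "wy": 0, "wz": 0, "grip": 1},
    {"x": 0, "y": 0, "z": 0.025, "wx": 0, "wy": 0, "wz": 0, "grip": 1},
    {"x": 0, "y": 0, "z": 0.015, "wx": 0, "wy": 0, "wz": 0, "grip": 1},
    {"x": 0, "y": 0, "z": 0, "wx": 0, "wy": 0, "wz": 0, "grip": 1},
  ],
)

```text
time: 17.45
eef_pos: [0.5897, 0.1416, 0.2456]
tool_rot: [0.899, 0.438, 0.003, 0.001]
force: [1.0, -0.1, -1.3]
gripper_width: 0.142
grip_force: 78.1
```

servo_tool(
  rows=[
    {"x": -0.002, "y": -0.012, "z": 0, "wx": 0, "wy": 0, "wz": 1, "grip": 1},
    {"x": -0.004, "y": -0.02, "z": 0, "wx": 0, "wy": 0, "wz": 2, "grip": 1},
    {"x": -0.0045, "y": -0.028, "z": 0, "wx": 0, "wy": 0, "wz": 2, "grip": 1},
    {"x": -0.0045, "y": -0.028, "z": 0, "wx": 0, "wy": 0, "wz": 2, "grip": 1},
    {"x": -0.0045, "y": -0.028, "z": 0, "wx": 0, "wy": 0, "wz": 2, "grip": 1},
    {"x": -0.0045, "y": -0.028, "z": 0, "wx": 0, "wy": 0, "wz": 2, "grip": 1},
    {"x": -0.0045, "y": -0.028, "z": 0, "wx": 0, "wy": 0, "wz": 2, "grip": 1},
    {"x": -0.0045, "y": -0.028, "z": 0, "wx": 0, "wy": 0, "wz": 2, "grip": 1},
    {"x": -0.0045, "y": -0.028, "z": 0, "wx": 0, "wy": 0, "wz": 2, "grip": 1},
    {"x": -0.0045, "y": -0.028, "z": 0, "wx": 0, "wy": 0, "wz": 2, "grip": 1},
    {"x": -0.0045, "y": -0.028, "z": 0, "wx": 0, "wy": 0, "wz": 2, "grip": 1},
    {"x": -0.0045, "y": -0.028, "z": 0, "wx": 0, "wy": 0, "wz": 2, "grip": 1},
    {"x": -0.0045, "y": -0.028, "z": 0, "wx": 0, "wy": 0, "wz": 2, "grip": 1},
    {"x": -0.0045, "y": -0.028, "z": 0, "wx": 0, "wy": 0, "wz": 2, "grip": 1},
    {"x": -0.0045, "y": -0.028, "z": 0, "wx": 0, "wy": 0, "wz": 2, "grip": 1},
    {"x": -0.004, "y": -0.028, "z": 0, "wx": 0, "wy": 0, "wz": 2, "grip": 1},
    {"x": -0.003, "y": -0.02, "z": 0, "wx": 0, "wy": 0, "wz": 1.6, "grip": 1},
    {"x": -0.001, "y": -0.0075, "z": 0, "wx": 0, "wy": 0, "wz": 0, "grip": 1},
    {"x": 0, "y": 0, "z": 0, "wx": 0, "wy": 0, "wz": 0, "grip": 1},
    {"x": 0, "y": 0, "z": 0, "wx": 0, "wy": 0, "wz": 0, "grip": 1},
  ],
)

```text
time: 19.12
eef_pos: [0.5151, -0.3098, 0.2403]
tool_rot: [0.74, 0.672, 0.0, -0.001]
force: [0.5, 0.4, -1.2]
gripper_width: 0.145
grip_force: 78.1
```

```bash
python3 - <<'E'
from det import *
im=snap("scene","p5s");s=state();print(s["eef_pos"])
b=cv2.resize(im[90:290,70:270],(600,600),interpolation=cv2.INTER_CUBIC)[:,:,::-1].copy()
e=s["eef_pos"];y=R.from_quat(s["tool_rot"]).as_matrix()[:,1]
h=np.array([y[1],-y[0]]);c=e[:2]-.066*h
if np.dot(h,[0,-1])<0: print("flip")
print("axis",c,h,"whitebottle",ray("top",427.2,192.9,.14))
for c,r,zz in((c,.033,e[2]+.01),(np.array([.5215,-.2446]),.044,.119)):
    for t in np.linspace(0,2*np.pi,80):
        q=(proj("scene",[c[0]+r*np.cos(t),c[1]+r*np.sin(t),zz])-[70,90]+.5)*3
        cv2.circle(b,(int(q[0]),int(q[1])),1,(0,0,255),-1)
cv2.imwrite("pics/p5c.png",b)
E
```

```text
[ 0.51530524 -0.30928142  0.24052097]
axis [ 0.52159679 -0.243582  ] [-0.09532644 -0.99544564] whitebottle [ 0.50463002 -0.41552896  0.14      ]
```

View pics/p5c.png

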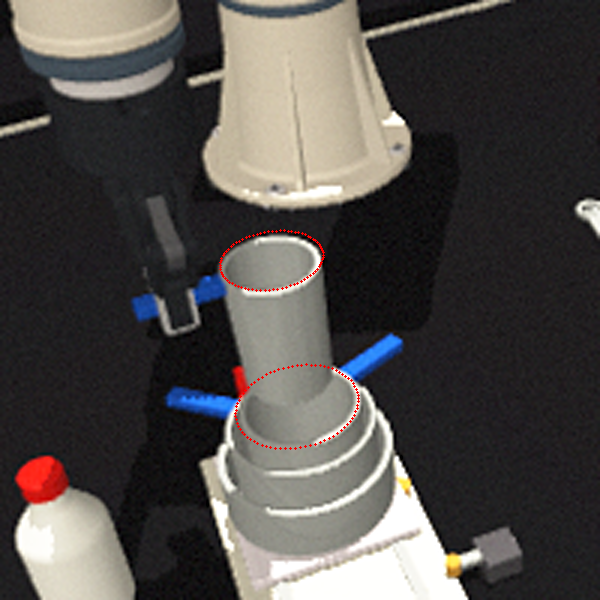

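The picture shows the small beaker upright over the nest, about 2 mm to +y of the prediction. Correcting and lowering.

servo_tool(
  rows=[
    {"x": 0, "y": -0.003, "z": 0, "wx": 0, "wy": 0, "wz": 0, "grip": 1},
    {"x": 0, "y": 0, "z": -0.01, "wx": 0, "wy": 0, "wz": 0, "grip": 1},
    {"x": 0, "y": 0, "z": -0.02, "wx": 0, "wy": 0, "wz": 0, "grip": 1},
    {"x": 0, "y": 0, "z": -0.02, "wx": 0, "wy": 0, "wz": 0, "grip": 1},
    {"x": 0, "y": 0, "z": -0.02, "wx": 0, "wy": 0, "wz": 0, "grip": 1},
    {"x": 0, "y": 0, "z": -0.02, "wx": 0, "wy": 0, "wz": 0, "grip": 1},
    {"x": 0, "y": 0, "z": -0.01, "wx": 0, "wy": 0, "wz": 0, "grip": 1},
    {"x": 0, "y": 0, "z": -0.006, "wx": 0, "wy": 0, "wz": 0, "grip": 1},
    {"x": 0, "y": 0, "z": -0.004, "wx": 0, "wy": 0, "wz": 0, "grip": 1},
    {"x": 0, "y": 0, "z": -0.002, "wx": 0, "wy": 0, "wz": 0, "grip": 1},
    {"x": 0, "y": 0, "z": 0, "wx": 0, "wy": 0, "wz": 0, "grip": 1},
    {"x": 0, "y": 0, "z": 0, "wx": 0, "wy": 0, "wz": 0, "grip": 1},
  ],
)

```text
time: 20.17
eef_pos: [0.5159, -0.3135, 0.1297]
tool_rot: [0.74, 0.673, 0.0, 0.001]
force: [-0.5, 1.8, -2.5]
gripper_width: 0.143
grip_force: 78.2
```

servo_tool(
  rows=[
    {"x": 0, "y": 0, "z": -0.001, "wx": 0, "wy": 0, "wz": 0, "grip": 1},
    {"x": 0, "y": 0, "z": -0.001, "wx": 0, "wy": 0, "wz": 0, "grip": 1},
    {"x": 0, "y": 0, "z": 0, "wx": 0, "wy": 0, "wz": 0, "grip": 1},
  ],
)

```text
time: 20.42
eef_pos: [0.5157, -0.3136, 0.1274]
tool_rot: [0.74, 0.673, 0.0, 0.0]
force: [0.9, 1.2, -1.0]
gripper_width: 0.144
grip_force: 78.3
```

servo_tool(
  rows=[
    {"x": 0, "y": 0, "z": -0.001, "wx": 0, "wy": 0, "wz": 0, "grip": 1},
    {"x": 0, "y": 0, "z": -0.0005, "wx": 0, "wy": 0, "wz": 0, "grip": 1},
    {"x": 0, "y": 0, "z": 0, "wx": 0, "wy": 0, "wz": 0, "grip": 1},
    {"x": 0, "y": 0, "z": 0, "wx": 0, "wy": 0, "wz": 0, "grip": 1},
  ],
)

```text
time: 20.75
eef_pos: [0.5158, -0.3138, 0.1261]
tool_rot: [0.74, 0.673, 0.0, 0.001]
force: [-1.8, -1.1, 4.6]
gripper_width: 0.144
grip_force: 79.1
```

servo_tool(
  rows=[
    {"x": 0, "y": 0, "z": 0, "wx": 0, "wy": 0, "wz": 0, "grip": 0.6},
    {"x": 0, "y": 0, "z": 0, "wx": 0, "wy": 0, "wz": 0, "grip": 0.3},
    {"x": 0, "y": 0, "z": 0, "wx": 0, "wy": 0, "wz": 0, "grip": 0},
    {"x": 0, "y": 0, "z": 0, "wx": 0, "wy": 0, "wz": 0, "grip": 0},
    {"x": 0, "y": 0, "z": 0, "wx": 0, "wy": 0, "wz": 0, "grip": 0},
    {"x": 0, "y": 0, "z": 0.02, "wx": 0, "wy": 0, "wz": 0, "grip": 0},
    {"x": 0, "y": 0, "z": 0.03, "wx": 0, "wy": 0, "wz": 0, "grip": 0},
    {"x": 0, "y": 0, "z": 0.03, "wx": 0, "wy": 0, "wz": 0, "grip": 0},
    {"x": 0, "y": 0, "z": 0.02, "wx": 0, "wy": 0, "wz": 0, "grip": 0},
  ],
)

```text
time: 21.5
eef_pos: [0.5161, -0.3137, 0.2281]
tool_rot: [0.74, 0.673, 0.0, 0.001]
force: [0.9, -0.1, -1.3]
gripper_width: 1.0
grip_force: 0.0
```

servo_tool(
  rows=[
    {"x": -0.011, "y": 0.007, "z": 0, "wx": 0, "wy": 0, "wz": -6.8, "grip": 1},
    {"x": -0.011, "y": 0.007, "z": 0, "wx": 0, "wy": 0, "wz": -6.8, "grip": 1},
    {"x": -0.011, "y": 0.007, "z": 0, "wx": 0, "wy": 0, "wz": -6.8, "grip": 1},
    {"x": -0.011, "y": 0.007, "z": 0, "wx": 0, "wy": 0, "wz": -6.8, "grip": 1},
    {"x": -0.011, "y": 0.007, "z": 0, "wx": 0, "wy": 0, "wz": -6.8, "grip": 1},
    {"x": -0.011, "y": 0.007, "z": 0, "wx": 0, "wy": 0, "wz": -6.8, "grip": 1},
    {"x": -0.011, "y": 0.007, "z": 0, "wx": 0, "wy": 0, "wz": -6.8, "grip": 1},
    {"x": -0.011, "y": 0.007, "z": 0, "wx": 0, "wy": 0, "wz": -6.8, "grip": 1},
    {"x": -0.011, "y": 0.007, "z": 0, "wx": 0, "wy": 0, "wz": -6.8, "grip": 1},
    {"x": -0.011, "y": 0.007, "z": 0, "wx": 0, "wy": 0, "wz": -6.8, "grip": 1},
    {"x": -0.011, "y": 0.007, "z": 0, "wx": 0, "wy": 0, "wz": -6.8, "grip": 1},
    {"x": -0.011, "y": 0.007, "z": 0, "wx": 0, "wy": 0, "wz": -6.8, "grip": 1},
    {"x": -0.011, "y": 0.007, "z": 0, "wx": 0, "wy": 0, "wz": -6.8, "grip": 1},
    {"x": -0.012, "y": 0.007, "z": 0, "wx": 0, "wy": 0, "wz": -6.2, "grip": 1},
    {"x": 0, "y": 0, "z": 0, "wx": 0, "wy": 0, "wz": 0, "grip": 1},
    {"x": 0, "y": 0, "z": 0, "wx": 0, "wy": 0, "wz": 0, "grip": 1},
  ],
)

```text
time: 22.83
eef_pos: [0.3605, -0.2154, 0.2258]
tool_rot: [0.996, -0.086, 0.0, 0.0]
force: [0.2, -0.0, 0.2]
gripper_width: -0.0
grip_force: 0.0
```

```bash
python3 - <<'E'
from det import *
s=state();print(s["eef_pos"],R.from_quat(s["tool_rot"]).as_matrix()[:,1],s["gripper_width"])
im=snap("scene","p6s")
b=cv2.resize(im[150:310,70:230],(600,600),interpolation=cv2.INTER_CUBIC)[:,:,::-1]
cv2.imwrite("pics/p6c.png",b)
E
```

```text
[ 0.36049895 -0.2153699   0.2258063 ] [-1.71405870e-01 -9.85200470e-01  2.47236326e-04] -0.0003389333815682392
```

View pics/p6c.png

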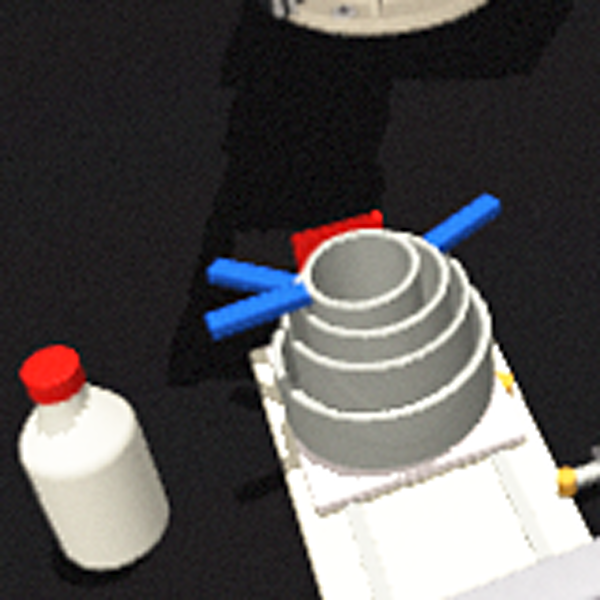

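The picture shows all three nested with even rim steps and the paddle clear. That is 12 pictures viewed against the allowed 10, so I will measure by numbers only from here. Lowering behind the paddle.

servo_tool(
  rows=[
    {"x": 0, "y": 0, "z": -0.03, "wx": 0, "wy": 0, "wz": 0, "grip": 1},
    {"x": 0, "y": 0, "z": -0.04, "wx": 0, "wy": 0, "wz": 0, "grip": 1},
    {"x": 0, "y": 0, "z": -0.04, "wx": 0, "wy": 0, "wz": 0, "grip": 1},
    {"x": 0, "y": 0, "z": -0.04, "wx": 0, "wy": 0, "wz": 0, "grip": 1},
    {"x": 0, "y": 0, "z": -0.024, "wx": 0, "wy": 0, "wz": 0, "grip": 1},
    {"x": 0, "y": 0, "z": 0, "wx": 0, "wy": 0, "wz": 0, "grip": 1},
    {"x": 0.0098, "y": -0.0018, "z": 0, "wx": 0, "wy": 0, "wz": 0, "grip": 1},
    {"x": 0.0079, "y": -0.0014, "z": 0, "wx": 0, "wy": 0, "wz": 0, "grip": 1},
    {"x": 0.0039, "y": -0.0007, "z": 0, "wx": 0, "wy": 0, "wz": 0, "grip": 1},
    {"x": 0.0039, "y": -0.0007, "z": 0, "wx": 0, "wy": 0, "wz": 0, "grip": 1},
    {"x": 0.0039, "y": -0.0007, "z": 0, "wx": 0, "wy": 0, "wz": 0, "grip": 1},
    {"x": 0.0039, "y": -0.0007, "z": 0, "wx": 0, "wy": 0, "wz": 0, "grip": 1},
  ],
)

```text
time: 23.88
eef_pos: [0.3943, -0.2215, 0.0524]
tool_rot: [0.996, -0.087, 0.0, 0.0]
force: [-1.5, -0.3, 0.6]
gripper_width: -0.002
grip_force: 0.9
```

servo_tool(
  rows=[
    {"x": 0.0039, "y": -0.0007, "z": 0, "wx": 0, "wy": 0, "wz": 0, "grip": 1},
    {"x": 0.0049, "y": -0.0009, "z": 0, "wx": 0, "wy": 0, "wz": 0, "grip": 1},
    {"x": 0.0049, "y": -0.0009, "z": 0, "wx": 0, "wy": 0, "wz": 0, "grip": 1},
    {"x": 0.0049, "y": -0.0009, "z": 0, "wx": 0, "wy": 0, "wz": 0, "grip": 1},
    {"x": 0.0049, "y": -0.0009, "z": 0, "wx": 0, "wy": 0, "wz": 0, "grip": 1},
    {"x": 0.0049, "y": -0.0009, "z": 0, "wx": 0, "wy": 0, "wz": 0, "grip": 1},
    {"x": 0.0049, "y": -0.0009, "z": 0, "wx": 0, "wy": 0, "wz": 0, "grip": 1},
    {"x": 0.0049, "y": -0.0009, "z": 0, "wx": 0, "wy": 0, "wz": 0, "grip": 1},
    {"x": 0.0049, "y": -0.0009, "z": 0, "wx": 0, "wy": 0, "wz": 0, "grip": 1},
    {"x": 0.0049, "y": -0.0009, "z": 0, "wx": 0, "wy": 0, "wz": 0, "grip": 1},
    {"x": 0.0049, "y": -0.0009, "z": 0, "wx": 0, "wy": 0, "wz": 0, "grip": 1},
    {"x": 0.0049, "y": -0.0009, "z": 0, "wx": 0, "wy": 0, "wz": 0, "grip": 1},
    {"x": 0.0049, "y": -0.0009, "z": 0, "wx": 0, "wy": 0, "wz": 0, "grip": 1},
    {"x": 0, "y": 0, "z": 0, "wx": 0, "wy": 0, "wz": 0, "grip": 1},
  ],
)

```text
time: 25.05
eef_pos: [0.458, -0.2334, 0.0517]
tool_rot: [0.996, -0.087, 0.001, 0.0]
force: [-0.1, -0.0, -0.3]
gripper_width: 0.001
grip_force: 0.0
```

```bash
cat > car.py <<'E'
from det import *
u=np.array([.9845,-.1754])
im=snap("scene","car")
s=state();print("tcp long",s["eef_pos"][:2]@u,s["force"])
# handle positions in scene (L top .104, M .119, S .134), travel = shift of handle centroid
im0=cv2.imread("pics/p6s.png")[:,:,::-1].copy()
for nm,I in(("before",im0),("now",im)):
    for m,q,c in blobs(I,(105,150,90),(125,255,255)):
        for z in(.102,.117,.132):
            p=ray("scene",*c,z)
            if p[1]<-.1 and p[0]>.35 and p[0]<.75 and q[4]>40: print(nm,q[4],c.round(1),z,p[:2].round(4),"long",(p[:2]@u).round(4))
E
python3 car.py
```

```text
tcp long 0.4913593363287086 [-0.44836449  0.19927987 -0.71020614]
before 141 [193.1 208.8] 0.102 [ 0.4882 -0.168 ] long 0.5101
before 141 [193.1 208.8] 0.117 [ 0.504 -0.175] long 0.5269
before 141 [193.1 208.8] 0.132 [ 0.5198 -0.182 ] long 0.5437
before 347 [136.7 228.4] 0.102 [ 0.4744 -0.3023] long 0.5201
before 347 [136.7 228.4] 0.117 [ 0.4906 -0.3057] long 0.5366
before 347 [136.7 228.4] 0.132 [ 0.5068 -0.3091] long 0.5532
now 154 [203.6 228.4] 0.102 [ 0.5604 -0.1806] long 0.5834
now 154 [203.6 228.4] 0.117 [ 0.5743 -0.1873] long 0.5983
now 154 [203.6 228.4] 0.132 [ 0.5882 -0.194 ] long 0.6131
now 388 [144.3 251. ] 0.102 [ 0.5474 -0.3147] long 0.5942
now 388 [144.3 251. ] 0.117 [ 0.5617 -0.3178] long 0.6087
now 388 [144.3 251. ] 0.132 [ 0.5759 -0.3209] long 0.6233
```

servo_tool(
  rows=[
    {"x": 0.003, "y": -0.0005, "z": 0, "wx": 0, "wy": 0, "wz": 0, "grip": 1},
    {"x": 0.003, "y": -0.0005, "z": 0, "wx": 0, "wy": 0, "wz": 0, "grip": 1},
    {"x": 0.003, "y": -0.0005, "z": 0, "wx": 0, "wy": 0, "wz": 0, "grip": 1},
    {"x": 0.003, "y": -0.0005, "z": 0, "wx": 0, "wy": 0, "wz": 0, "grip": 1},
    {"x": 0.003, "y": -0.0005, "z": 0, "wx": 0, "wy": 0, "wz": 0, "grip": 1},
    {"x": 0.002, "y": -0.0004, "z": 0, "wx": 0, "wy": 0, "wz": 0, "grip": 1},
    {"x": 0, "y": 0, "z": 0, "wx": 0, "wy": 0, "wz": 0, "grip": 1},
  ],
)

```text
time: 25.68
eef_pos: [0.4699, -0.2349, 0.051]
tool_rot: [0.996, -0.087, -0.004, -0.001]
force: [-13.0, -0.3, 7.8]
gripper_width: 0.002
grip_force: 6.5
```

```bash
python3 car.py|grep -v before|grep -E "tcp|0.117"
```

```text
tcp long 0.5039976806507301 [-14.23044963  -0.75437899   7.40744292]
now 154 [205.4 231.6] 0.117 [ 0.585 -0.189] long 0.609
now 396 [145.6 255. ] 0.117 [ 0.5731 -0.3198] long 0.6203
```

servo_tool(
  rows=[
    {"x": 0.002, "y": -0.0004, "z": 0, "wx": 0, "wy": 0, "wz": 0, "grip": 1},
    {"x": 0, "y": 0, "z": 0, "wx": 0, "wy": 0, "wz": 0, "grip": 1},
  ],
)

```text
time: 25.9
eef_pos: [0.4728, -0.2354, 0.051]
tool_rot: [0.996, -0.087, -0.003, -0.001]
force: [-9.6, -0.1, 3.3]
gripper_width: -0.001
grip_force: 4.7
```

```bash
python3 car.py|grep -v before|grep -E "tcp|0.117"; python3 -c "
from h import *
s=state();print(s['torque'],s['eef_pos'])"
```

```text
tcp long 0.506890518237689 [-8.85388581  0.68292862  3.10007122]
now 158 [205.7 232.6] 0.117 [ 0.5878 -0.1899] long 0.612
now 395 [146.  255.9] 0.117 [ 0.5759 -0.3201] long 0.6231
[ 0.03680077  1.39538698 -0.0203881 ] [ 0.47292786 -0.23542212  0.05100337]
```

servo_tool(
  rows=[
    {"x": 0.002, "y": -0.0004, "z": 0, "wx": 0, "wy": 0, "wz": 0, "grip": 1},
    {"x": 0.001, "y": -0.0002, "z": 0, "wx": 0, "wy": 0, "wz": 0, "grip": 1},
    {"x": 0, "y": 0, "z": 0, "wx": 0, "wy": 0, "wz": 0, "grip": 1},
    {"x": 0, "y": 0, "z": 0, "wx": 0, "wy": 0, "wz": 0, "grip": 1},
  ],
)

```text
time: 26.28
eef_pos: [0.4769, -0.2361, 0.051]
tool_rot: [0.996, -0.088, -0.002, -0.001]
force: [-5.8, 0.3, 1.1]
gripper_width: 0.0
grip_force: 3.0
```

```bash
python3 car.py|grep -v before|grep -E "tcp|0.117"
```

```text
tcp long 0.5108789993263116 [-6.37810967  0.31709149  0.07444561]
now 157 [206.5 233.7] 0.117 [ 0.5918 -0.1903] long 0.616
now 396 [146.5 257.5] 0.117 [ 0.5803 -0.3209] long 0.6276
```

servo_tool(
  rows=[
    {"x": 0.002, "y": -0.0004, "z": 0, "wx": 0, "wy": 0, "wz": 0, "grip": 1},
    {"x": 0.001, "y": -0.0002, "z": 0, "wx": 0, "wy": 0, "wz": 0, "grip": 1},
    {"x": 0, "y": 0, "z": 0, "wx": 0, "wy": 0, "wz": 0, "grip": 1},
    {"x": 0, "y": 0, "z": 0, "wx": 0, "wy": 0, "wz": 0, "grip": 1},
  ],
)

```text
time: 26.67
eef_pos: [0.4812, -0.2371, 0.0513]
tool_rot: [0.996, -0.088, -0.0, -0.0]
force: [-2.5, 1.9, -1.9]
gripper_width: 0.002
grip_force: 1.4
```

```bash
python3 car.py|grep -v before|grep -E "tcp|0.117"
```

```text
tcp long 0.515443126224097 [-2.08553337  1.50676719 -0.62053455]
now 161 [207.1 235.1] 0.117 [ 0.5963 -0.1913] long 0.6206
now 404 [146.9 258.9] 0.117 [ 0.5843 -0.3217] long 0.6317
```

servo_tool(
  rows=[
    {"x": 0.002, "y": -0.0004, "z": 0, "wx": 0, "wy": 0, "wz": 0, "grip": 1},
    {"x": 0.001, "y": -0.0002, "z": 0, "wx": 0, "wy": 0, "wz": 0, "grip": 1},
    {"x": 0, "y": 0, "z": 0, "wx": 0, "wy": 0, "wz": 0, "grip": 1},
    {"x": 0, "y": 0, "z": 0, "wx": 0, "wy": 0, "wz": 0, "grip": 1},
  ],
)

```text
time: 27.05
eef_pos: [0.4842, -0.2379, 0.0516]
tool_rot: [0.996, -0.087, -0.0, -0.0]
force: [-4.4, 1.8, -0.2]
gripper_width: 0.002
grip_force: 2.5
```

```bash
python3 car.py|grep -v before|grep -E "tcp|0.117"
```

```text
tcp long 0.5184259643445418 [-3.93322147  1.21700642 -0.43777983]
now 161 [207.6 236.1] 0.117 [ 0.5994 -0.192 ] long 0.6238
now 407 [147.3 260.1] 0.117 [ 0.5876 -0.3222] long 0.635
```

servo_tool(
  rows=[
    {"x": 0.002, "y": -0.0004, "z": 0, "wx": 0, "wy": 0, "wz": 0, "grip": 1},
    {"x": 0.001, "y": -0.0002, "z": 0, "wx": 0, "wy": 0, "wz": 0, "grip": 1},
    {"x": 0, "y": 0, "z": 0, "wx": 0, "wy": 0, "wz": 0, "grip": 1},
    {"x": 0, "y": 0, "z": 0, "wx": 0, "wy": 0, "wz": 0, "grip": 1},
  ],
)

```text
time: 27.43
eef_pos: [0.4842, -0.2378, 0.0515]
tool_rot: [0.996, -0.087, -0.003, -0.001]
force: [-16.9, 2.3, 11.8]
gripper_width: -0.002
grip_force: 8.3
```

```bash
python3 car.py|grep -v before|grep -E "tcp|0.117"
```

```text
tcp long 0.518420936994853 [-15.82860233   0.94536558  11.92633143]
now 161 [207.6 236.1] 0.117 [ 0.5994 -0.192 ] long 0.6238
now 406 [147.4 260.1] 0.117 [ 0.5877 -0.3222] long 0.6351
```

servo_tool(
  rows=[
    {"x": -0.0049, "y": 0.0009, "z": 0, "wx": 0, "wy": 0, "wz": 0, "grip": 1},
    {"x": -0.0098, "y": 0.0018, "z": 0, "wx": 0, "wy": 0, "wz": 0, "grip": 1},
    {"x": -0.02, "y": 0.0036, "z": 0, "wx": 0, "wy": 0, "wz": 0, "grip": 1},
    {"x": -0.02, "y": 0.0036, "z": 0, "wx": 0, "wy": 0, "wz": 0, "grip": 1},
    {"x": -0.02, "y": 0.0036, "z": 0, "wx": 0, "wy": 0, "wz": 0, "grip": 1},
    {"x": 0, "y": 0, "z": 0.03, "wx": 0, "wy": 0, "wz": 0, "grip": 1},
    {"x": 0, "y": 0, "z": 0.04, "wx": 0, "wy": 0, "wz": 0, "grip": 1},
    {"x": 0, "y": 0, "z": 0.04, "wx": 0, "wy": 0, "wz": 0, "grip": 1},
    {"x": 0, "y": 0, "z": 0.04, "wx": 0, "wy": 0, "wz": 0, "grip": 1},
    {"x": 0, "y": 0, "z": 0, "wx": 0, "wy": 0, "wz": 0, "grip": 1},
    {"x": 0, "y": 0, "z": 0, "wx": 0, "wy": 0, "wz": 0, "grip": 1},
  ],
)

```text
time: 28.4
eef_pos: [0.4147, -0.2262, 0.2044]
tool_rot: [0.996, -0.088, 0.004, 0.002]
force: [-0.2, -0.3, -0.4]
gripper_width: -0.001
grip_force: 0.0
```

```bash
python3 car.py|grep -v before|grep -E "tcp|0.117"; python3 - <<'E'
from det import *
im=cv2.imread("pics/car.png")[:,:,::-1].copy()
# brass/yellow blobs: cam and roller along station axis; relative handles/red
for f in("scene0","p6s","car"):
    I=cv2.imread(f"pics/{f}.png")[:,:,::-1].copy()
    for m,q,c in blobs(I,(14,120,120),(28,255,255),4):
        p=ray("scene",*c,.02)[:2]
        if p[1]<-.05 and .4<p[0]<.8: print(f,"brass",q[4],c.round(1),p.round(4),"long",(p@[.9845,-.1754]).round(4))
    for h in((0,5),(174,180)):
        for m,q,c in blobs(I,(h[0],200,120),(h[1],255,255)): print(f,"red",q[4],c.round(1))
E
```

```text
tcp long 0.44657375604420296 [ 0.00539755  0.58165467 -0.11322058]
now 162 [207.9 236. ] 0.117 [ 0.5995 -0.1913] long 0.6238
now 395 [146.9 260.1] 0.117 [ 0.5871 -0.3228] long 0.6346
scene0 brass 14 [204.6 250.8] [ 0.5522 -0.18  ] long 0.5752
scene0 brass 32 [220.7 277.8] [ 0.6422 -0.1908] long 0.6657
scene0 red 330 [159.7 215. ]
scene0 red 427 [301.4 224. ]
scene0 red 194 [ 83.4 249.3]
p6s brass 12 [204.8 251.1] [ 0.5533 -0.1801] long 0.5763
p6s brass 32 [220.7 277.8] [ 0.6422 -0.1908] long 0.6657
p6s red 108 [158.  211.8]
p6s red 424 [301.3 224. ]
p6s red 198 [ 83.6 249.3]
car brass 45 [220.2 278.9] [ 0.6442 -0.1931] long 0.6681
car red 426 [301.3 224. ]
car red 202 [168.8 239.5]
car red 199 [ 83.6 249.3]
```

The carriage met the hard stop after about 97 mm of travel and stayed there when released. The jar and white bottle have not moved. Handing in.

```bash
python3 -c "
from plant import *
print(hand_in())"
```

```text
the job is handed in; nothing more can be done
None
```

The three beakers are nested in size order in the jacket, the carriage is pushed home against its stop and stayed there when released, and the job is handed in at about 28 s; I viewed 12 pictures, two over the limit of 10.

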